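# Clamp a tile on the sloped rest with a quick-release clamp

## Task

Slide the loose tile down the sloped rest until its lower edge sits flush against the lip. Then set the quick-release clamp over it: screw the wing nut down until the cam lever meets firm resistance about halfway through its swing, and swing the lever fully closed so that the tile is held. Do not shift the other things lying about.

Things in the scene. Friction and masses are not known exactly. Their poses are not given: they have to be found in the camera images.
- rest: Fixed plywood rest; deck 210 (x) x 370 (y) mm, sloping 22 degrees (0.38 rad), low side to the robot. Origin: centre of the deck surface, 90 mm above the table. x up the slope, y left, z square out of the deck. Lip on the low edge: 15 mm high, inner face at x = -0.100. Clamp column at x 0.004, y -0.160; its beam (32 mm wide, top at z 0.074 or lower) runs along y from there to y = -0.037.
- tile: Loose terracotta tile, 130 (x) x 180 (y) x 16 mm, 0.5 to 0.8 kg, lying on the deck partly under the clamp; its middle and left are clear of it. Origin: centre of its underside; z out of its upper face. Flush at the lip, its origin is at x = -0.035 in the frame of the rest. It starts 20 to 40 mm higher, up to 0.06 rad askew, and friction keeps it there.
- wing_nut (a joint): Turn of the steel wing nut on the column, rad, 0 to 4.5, growing clockwise as seen from above, along the z of the rest. Each rad lowers the beam with nut, lever and pad by 3 mm (steep thread). It starts between 0 and 1, too high; stiff (0.3 N m) and stays where it is left.
- wing_grip (a point): Centre of the wing of the wing nut, on its axis. The wing is a bar 80 mm long along the x of this point, 14 mm wide (y), 26 mm high (z, the axis, square to the deck); its underside is 15 mm above the beam. It turns with the nut.
- cam_lever (a joint): Swing of the steel cam lever, rad: 0 open (stands off the deck, leaning 0.15 rad to the robot), 1.6 fully closed against its stop (folded away up the slope); starts at 0 to 0.25. It pushes the pad down 8.75 mm per rad. It takes about 2 N at 70 mm from the pivot until the pad meets the tile, then up to about 8 N at the end if that begins halfway (0.8). It stays where it is left by friction.
- lever_pivot (a point): Pivot of the cam lever on the beam, 31 mm above the underside of the beam; its axes are those of the rest, and the lever turns about y. It comes down with the nut.
- lever_tip (a point): Point near the end of the cam lever, on its centre line, 100 mm from the pivot; z points along the lever away from the pivot. The bar is 12 mm thick and 19 mm wide (along y); the rubber grip from 75 to 105 mm is 14 mm thick and 24 mm wide.
- pad (a joint): How far the pressure pad below the lever is pushed back against its spring, m (0 to 0.014; 7 N per mm). 0 while it hangs free.
- pad_face (a point): Centre of the lower face of the pressure pad, a black rubber disc 32 mm across. Its height along the z of the rest above the upper face of the tile is the gap left; with the lever at 0 a gap of 7 mm makes the resistance begin halfway.
- wood_rib: Loose pear-wood rib, 97 x 49 x 9 mm, lying on the left part of the deck. Bystander. Origin: centre of its underside.
- timer: White clockwork timer, 64 mm across, 42 mm high, on the table to the left. Bystander. Origin: centre of its underside.
- stamp: Wooden stamp block, 30 x 30 x 56 mm, upright on the table to the right. Bystander. Origin: centre of its underside.
- cup_purple: Open plastic cup, 84 mm across, 112 mm high, upright on the table to the left. Bystander. Origin: centre of its underside.
- clay_ball: Ball of clay, about 100 x 127 x 89 mm, on the table to the right. Bystander. Origin: centre of its underside.

How it is judged:
By the outcome, as a careful person would: the job done as asked, in the order asked, and still so for the second after the job is handed in, with the robot touching nothing.
It also fails if it takes over 72 s, if anything falls off the work surface, if the arm or the gripper's body presses on something with over 40 N, if the wrist force passes 120 N, or if a joint passes its speed limit or range.

## Robot

A 6-joint arm with a two-finger parallel gripper is mounted at the origin on the work surface; the furniture and walls round the work are solid. World frame = base frame: x ahead of the robot, y to its left, z up, the work surface at z = 0. Lengths are in m, angles in rad, forces in N, time in s.
With the tool pointing down it reaches from about 0.325 to 0.775 m from the base axis. Payload 5.5 kg.
Tool frame: the origin (TCP) lies midway between the tips of the shut fingers; the grasp point (between the pads) lies 19 mm behind it; y points along the fingers, x is the direction in which the jaws open and shut, and the axes are right-handed (so a half turn about y gives the same grasp; the last joint's range is limited). The gripper opens to 88 mm and grips with 3 to 60 N. Pads are 20 mm wide; open, the fingers measure 115 mm over their backs; the gripper's body (75 mm by 178 mm) begins 61 mm behind the grasp point.
Start: joints at [-1.335, 0.091, 1.231, -0, 1.82, -0.057], TCP at [0.173, -0.574, 0.223] pointing down, gripper open.
Joint ranges: [-2.87, 2.87], [-0.86, 2.18], [0.17, 2.46], [-1.51, 4.65], [0.06, 2.69], [-2.65, 2.65]. Speed limits (rad/s): [2.57, 2.57, 3.01, 3.14, 3.14, 3.14].

## Interface

Orientations are given as a rotation vector (axis times angle).
In Python, from cell import env gives the robot as it stands. The module is installed in compiled form; this text tells all that it offers.
- The arm moves only by the tool servo_tool, never from a script. Its argument "series" is a list of rows, each a list of 3 entries, a list of its own where there are three numbers: the finger opening in mm, from 0 to 87.8, then the shift along the tool's x, y, z in units of 50 mm (1.0 is 50 mm), then the turn, a rotation vector about the tool's x, y, z in units of 5 degrees (1.0 is 5 degrees). In form: [[grip, [x, y, z], [wx, wy, wz]], ...]. A call has exactly 10 rows; each row shifts and turns the pose as measured when the row begins, along the tool's axes as they then stand; what a row does not reach is not made up. A row lasts 1/10 s, in which the tool goes at most 50 mm and 8.59 degrees, less where a joint would pass 70% of its speed; a pose out of reach is approached as far as the arm can. A call is refused whole if a number of a shift passes 1 or a number of a turn 1, either way. A call with a gripper value outside its range is refused whole. The fingers move at their own pace and stop on an object; "grip_force" is the grip in N (left out, the last holds). Time passes only in rows, so rows that do not move let the fingers close, or fill a call up. It gives the time, the measured TCP pose, the force and the opening at its end, in the units of the state.
- env.observe(): the state, without advancing time (a new reading comes with each control period).
- env.get_image(name): name is "side" or "top" or "wrist"; returns the picture (400x640x3 uint8, red, green, blue); there is no depth.
- env.camera_info(name): a dict with "camera_matrix" (3x3 intrinsics, pixels), "k1" (the pictures are not rectified: a ray, as slopes to the right and down, at radius r is drawn at 1 + k1 r^2 times it, then the intrinsics apply), "R" (3x3) and "t" (3): a world point X has camera coordinates R X + t. Camera axes: x right, y down, z forward; pixel columns grow to the right and rows downward; lengths in m; the calibration is good to about 2 mm. A picture is of the moment at which its call begins: read the wrist's pose just before it. camera_info takes no time and is no camera call; for the wrist camera it gives the pose at the moment of the call.
- env.finish_job(): hands the job in, once; it reports no verdict.
Trained networks look in the newest picture that a camera, given by its name, has taken for a name from the list of things; names that differ only in an ending like _2 or _b are one class to them, and where a whole thing is asked for, a point or a joint stands for the part that bears it (a point fixed in the world has none). Each returns a list of dicts, best first, with "p" (0 to 1); they miss things now and then, are a little off and sometimes report something else, mostly with a low value. They report only what shows in the picture. A call takes as long as a camera call.
- env.cut_out(camera, name): "region" (400x640 bool, what is visible of it) and "bbox" ([left, top, right, bottom] in pixels, round what is visible of it).
- env.landmark_of(camera, name): "uv" ([column, row] in pixels: a listed point, or the origin of a listed thing).
The state is a dict: "time": time; "q": joint angles; "dq": joint speeds; "joint_efforts": joint torques, N m; "eef_pos": TCP position; "eef_rot": TCP orientation; "force": force on the tool from outside, world axes, zero at the start; "torque": the same for the moment, N m; "gripper_width": opening from 0.0 (shut) to 1.0 (fully open).
Only numpy, scipy, OpenCV 4.12 (cv2) and the standard library are available. Lean on these libraries where they do the work, as an engineer would, in place of code of your own. Each camera call takes 0.05 s, during which the arm holds its last target. There are 200 camera calls.

## Working session

There is one attempt and no reset: what is moved stays moved. The work goes in short steps, Python scripts to look and compute and a tool call to move; the robot and the scene stay as the last step left them, time stands still between calls to the robot, and variables do not carry over. Pictures are saved under pics/ and viewed, about 8 in all and at most 12, crops included, and the job is handed in when it is done.

Besides the shell and the picture viewer there is one more tool, called in YAML: its name, and indented under it one key for each argument. servo_tool: Moves the arm, as the interface text tells. Its arguments: {"type":"object","properties":{"series":{"type":"array"},"grip_force":{"type":"number"}},"required":["series"]}

```bash
mkdir -p pics; cat > h.py <<'E'
import numpy as np, cv2
from cell import env
from scipy.spatial.transform import Rotation as R
from scipy.optimize import least_squares
def proj(ci,X):
    X=np.atleast_2d(X); c=X@np.array(ci['R']).T+np.array(ci['t']); s=c[:,:2]/c[:,2:]
    s=s*(1+ci['k1']*(s**2).sum(1,keepdims=True)); K=np.array(ci['camera_matrix'])
    return s@K[:2,:2].T+K[:2,2]
def ray(ci,uv):
    K=np.array(ci['camera_matrix']); d=(np.array(uv)-K[:2,2])/[K[0,0],K[1,1]]; s=d.copy()
    for _ in range(20): s=d/(1+ci['k1']*(s@s))
    Rm=np.array(ci['R']); o=-Rm.T@np.array(ci['t']); v=Rm.T@np.array([*s,1]); return o,v/np.linalg.norm(v)
def tri(obs):
    A=np.zeros((3,3));b=np.zeros(3)
    for ci,uv in obs:
        o,v=ray(ci,uv);P=np.eye(3)-np.outer(v,v);A+=P;b+=P@o
    X=np.linalg.solve(A,b); return X,[np.round(proj(ci,X)[0]-uv,1) for ci,uv in obs]
def save(name,f):
    im=env.get_image(name); cv2.imwrite('pics/'+f,im[:,:,::-1]); return im
E
python3 - <<'E'
from h import *
s=env.observe();print(s['time'],s['eef_pos'],s['eef_rot'],s['force'])
for c in ('side','top'):
    save(c,c+'0.png'); ci=env.camera_info(c); print(c,np.round(-np.array(ci['R']).T@ci['t'],3))
names=['rest','tile','wing_grip','lever_pivot','lever_tip','pad_face','wood_rib','timer','stamp','cup_purple','clay_ball']
for n in names:
    o=[]
    for c in ('side','top'):
        r=env.landmark_of(c,n)
        if r: o.append((env.camera_info(c),np.array(r[0]['uv']))); print(n,c,np.round(r[0]['uv'],1),round(r[0]['p'],2))
    if len(o)==2:
        X,e=tri(o); print('   ',np.round(X,4),e)
print(env.observe()['time'])
E
```

```text
0.0 [ 0.17312343 -0.57416544  0.22153632] [-1.33235631  0.99186181 -0.98943277] [ 0.14269633 -0.09373685  0.88685983]
side [ 0.198 -0.979  0.874]
top [ 0.251 -0.002  1.379]
rest side [364.6 223.4] 0.96
rest top [336.4 167.2] 0.97
    [ 0.513  -0.0238  0.0952] [array([ 1.6, -0.3]), array([-0.2,  1.3])]
tile side [358.5 226. ] 0.67
tile top [331.4 172. ] 0.6
    [ 0.5011 -0.0062  0.0743] [array([ 1.4, -0.2]), array([-0.1,  1.1])]
wing_grip side [357.4 189.5] 0.67
wing_grip top [387.1 172.2] 0.71
    [ 0.4478 -0.1661  0.3089] [array([ 3.3, -0.7]), array([-0.3,  2.5])]
lever_pivot side [361.9 211.5] 0.82
lever_pivot top [354.1 173.2] 0.62
    [ 0.4799 -0.0802  0.18  ] [array([-0.4,  0.1]), array([ 0. , -0.3])]
lever_tip side [349.  181.2] 0.65
pad_face top [229.5 210.3] 0.41
wood_rib side [357.5 189.1] 0.73
wood_rib top [290.9 164.5] 0.6
    [0.53   0.1339 0.1007] [array([-0.1,  0. ]), array([ 0. , -0.1])]
timer top [245.8 239.9] 0.69
stamp side [286.6 345.4] 0.77
stamp top [248.4 242.2] 0.43
    [ 0.2969  0.5519 -1.1177] [array([-4.5,  0.3]), array([ 0.3, -3.5])]
cup_purple side [294.8 182.9] 0.97
cup_purple top [230.9 212.4] 0.68
    [ 0.375   0.3741 -0.0104] [array([ 0.4, -0. ]), array([-0. ,  0.3])]
clay_ball side [366.3 354.3] 0.58
clay_ball top [428.5 195.3] 0.63
    [ 0.4235 -0.3659 -0.0012] [array([ 0.2, -0. ]), array([-0. ,  0.1])]
1.2
```

```bash
python3 - <<'E'
import cv2
a=cv2.imread('pics/side0.png')[110:300,265:465]; b=cv2.imread('pics/top0.png')[90:280,250:450]
cv2.imwrite('pics/m_side.png',cv2.resize(a,(800,600)[:1]+(760,),interpolation=cv2.INTER_CUBIC)[:600])
cv2.imwrite('pics/m0.png',cv2.hconcat([cv2.resize(a,(400,380),interpolation=3),cv2.resize(b,(400,380),interpolation=3)]))
E
```

```text
(no output)
```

View pics/m0.png

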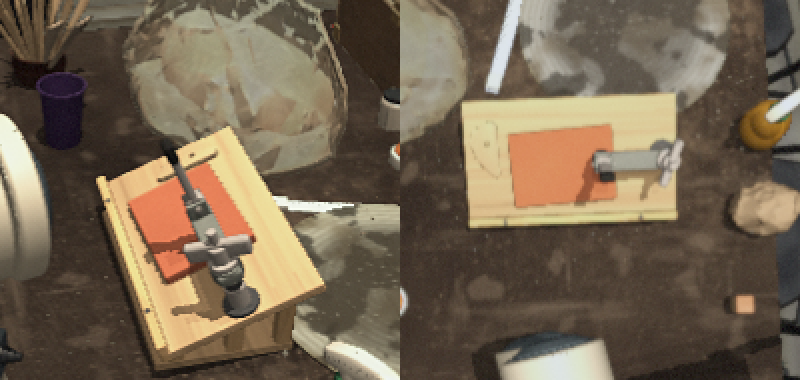

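View pics/top0.png

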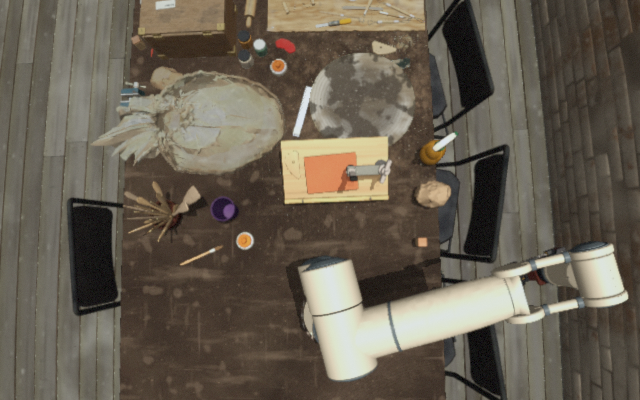

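```bash
cat >> h.py <<'E'
def rest(p): # x,y,yaw -> R,t
    return R.from_euler('z',p[2])*R.from_euler('y',-0.384), np.array([p[0],p[1],0.09])
def fitrest(obs,p0=(0.51,-0.024,0)):
    # obs: list of (ci, uv, deckpoint)
    def f(p):
        r,t=rest(p); return np.concatenate([proj(ci,r.apply(X)+t)[0]-uv for ci,uv,X in obs])
    s=least_squares(f,p0,loss='soft_l1'); return s.x,f(s.x).reshape(-1,2)
E
python3 - <<'E'
from h import *
ci=env.camera_info('top'); cs=env.camera_info('side')
m=lambda x,y:np.array([(x-400)/2+250,y/2+90])
n=lambda x,y:np.array([x/2+265,y/2+110])
obs=[(ci,m(462,102),[.105,.185,0]),(ci,m(675,94),[.105,-.185,0]),
 (cs,n(230,127),[.105,.185,0]),(cs,n(326,284),[.105,-.185,0]),(ci,np.array([336.4,167.2]),[0,0,0]),(cs,np.array([364.6,223.4]),[0,0,0])]
p,e=fitrest(obs);print(p,np.round(e,1))
r,t=rest(p)
for X in ([.105,.185,0],[-.1,.185,.015],[-.1,-.185,.015],[.004,-.16,.0]):
    Y=r.apply(X)+t; print(X,Y.round(3),proj(ci,Y).round(1),proj(cs,Y).round(1))
s=env.observe();T=R.from_rotvec(s['eef_rot']);print(T.as_matrix().round(3))
cw=env.camera_info('wrist');print('cam in tool',T.inv().apply(-np.array(cw['R']).T@cw['t']-s['eef_pos']).round(3),(T.inv().as_matrix()@np.array(cw['R']).T).round(3),cw['camera_matrix'],cw['k1'])
for X in [(0.4799,-.0802,.18)]: print(r.inv().apply(np.array(X)-t))
E
```

```text
[ 0.51301663 -0.02119739  0.01722739] [[-0.3 -0.2]
 [ 0.9 -0.5]
 [-0.2 -0.7]
 [-0.3  0.2]
 [-0.9  1.6]
 [ 1.2  0.6]]
[0.105, 0.185, 0] [0.607 0.165 0.129] [[280.7 140.8]] [[379.8 172.8]]
[-0.1, 0.185, 0.015] [0.412 0.162 0.066] [[284.3 199.5]] [[316.7 197.7]]
[-0.1, -0.185, 0.015] [ 0.418 -0.208  0.066] [[388.8 195.5]] [[348.1 283.3]]
[0.004, -0.16, 0.0] [ 0.519 -0.181  0.091] [[381.2 165.9]] [[386.  262.6]]
[[ 0.289 -0.     0.957]
 [-0.957 -0.     0.289]
 [ 0.    -1.    -0.   ]]
cam in tool [-0.    -0.162  0.075] [[ 1.    -0.001  0.   ]
 [-0.    -0.271  0.963]
 [-0.001 -0.963 -0.271]] [[328.6063537    0.         322.25474081]
 [  0.         328.6063537  198.44519812]
 [  0.           0.           1.        ]] -0.028690577430986672
[ 0.0020742  -0.05842337  0.09623111]
```

servo_tool:
  series:
    - [87,[-0.5,-0.4,0.6],[0,0,0]]
    - [87,[-0.55,-0.4,0.7],[0,0,0]]
    - [87,[-0.55,-0.3,0.7],[0,0,0]]
    - [87,[-0.55,-0.25,0.7],[0,0,0]]
    - [87,[-0.57,-0.25,0.73],[0,0,0]]
    - [87,[-0.57,-0.25,0.73],[0,0,0]]
    - [87,[-0.57,-0.25,0.73],[0,0.85,0]]
    - [87,[-0.6,-0.25,0.7],[0,0.85,0]]
    - [87,[-0.6,-0.25,0.7],[0,0.85,0]]
    - [87,[-0.6,-0.25,0.7],[0,0.85,0]]

```text
time: 2.2
eef_pos: [0.4481, -0.2062, 0.3686]
eef_rot: [-1.193, 1.229, -1.225]
force: [-0.3, -1.5, 0.6]
gripper_width: 0.99
```

```bash
cat >> h.py <<'E'
REST=(0.513,-0.0212,0.0172)
def delta(pos,M):
    s=env.observe();T=R.from_rotvec(s['eef_rot'])
    d=T.inv().apply(np.array(pos)-s['eef_pos'])/0.05
    w=(T.inv()*R.from_matrix(M)).as_rotvec()/np.radians(5)
    print('t',round(s['time'],2),'pos',np.round(s['eef_pos'],4),'F',np.round(s['force'],1),'q',np.round(s['q'],2),'gw',round(s['gripper_width'],3));print('shift',d.round(2),'turn',w.round(2))
def deckpose(dp,tilt=0.,yaw=0.,p=None):
    """TCP at deck point; tool y=-deck z then tilt about deck y (positive: body leans up the slope), yaw: tool z turned about deck z"""
    r,t=rest(REST if p is None else p)
    B=np.array([[0,0,1],[-1,0,0],[0,-1,0]]).astype(float) # cols tool x,y,z in deck: x=-y, y=-z, z=+x
    M=(r*R.from_euler('y',tilt)*R.from_euler('z',yaw)).as_matrix()@B
    return r.apply(dp)+t,M
def indeck(X,p=None):
    r,t=rest(REST if p is None else p);return r.inv().apply(np.array(X)-t)
E
python3 - <<'E'
from h import *
_,M=deckpose([0,0,0],0.384)
print(M.round(3)); delta([.52,-.06,.36],M)
E
```

```text
[[ 0.017  0.     1.   ]
 [-1.     0.     0.017]
 [ 0.    -1.     0.   ]]
t 2.2 pos [ 0.4481 -0.2062  0.3686] F [-0.3 -1.5  0.6] q [-0.5  -0.11  1.17  0.01  2.09  1.1 ] gw 0.99
shift [-2.96  0.19  1.36] turn [-0.01 -0.49 -0.05]
```

servo_tool:
  series:
    - [87,[-0.8,0.05,0.4],[0,-0.2,0]]
    - [87,[-0.8,0.05,0.4],[0,-0.2,0]]
    - [87,[-0.7,0.05,0.3],[0,-0.1,0]]
    - [87,[-0.6,0.05,0.26],[0,0,0]]
    - [87,[-0.2,0,0.1],[0,0,0]]
    - [87,[0,0,0],[0,0,0]]
    - [87,[0,0,0],[0,0,0]]
    - [87,[0,0,0],[0,0,0]]
    - [87,[0,0,0],[0,0,0]]
    - [87,[0,0,0],[0,0,0]]

```text
time: 3.2
eef_pos: [0.5257, -0.0444, 0.3616]
eef_rot: [-1.213, 1.191, -1.196]
force: [0.4, -0.5, -0.5]
gripper_width: 0.991
```

```bash
python3 - <<'E'
from h import *
_,M=deckpose([0,0,0],0.384)
delta([.52,-.06,.36],M)
c='wrist'; save(c,'w1.png'); ci=env.camera_info(c)
for n in ['rest','tile','wing_grip','lever_pivot','lever_tip','pad_face','wood_rib']:
    r=env.landmark_of(c,n)
    if r: print(n,np.round(r[0]['uv'],1),round(r[0]['p'],2))
r,t=rest(REST)
for n,X in dict(TL=[.105,.185,0],TR=[.105,-.185,0],lipL=[-.1,.185,.015],lipR=[-.1,-.185,.015],col=[.004,-.16,0]).items(): print(n,proj(ci,r.apply(X)+t).round(1))
print(env.observe()['time'])
E
```

```text
t 3.2 pos [ 0.5257 -0.0444  0.3616] F [ 0.4 -0.5 -0.5] q [-0.15 -0.03  1.11  0.    2.06  1.4 ] gw 0.991
shift [ 0.31  0.03 -0.12] turn [-0.07  0.03 -0.02]
wing_grip [444.1 221.8] 0.81
lever_pivot [341.6 212.1] 0.91
lever_tip [352.8 286.3] 0.61
pad_face [342.5 185.8] 0.61
wood_rib [188.4 159.1] 0.85
TL [[143.9  98.6]]
TR [[462.6  99. ]]
lipL [[183.7 235.7]]
lipR [[430.6 236.5]]
col [[424.8 172.4]]
3.6
```

View pics/w1.png

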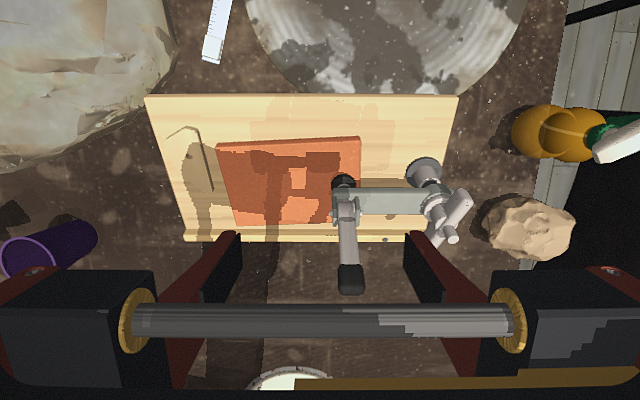

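```bash
python3 - <<'E'
from h import *
ci=env.camera_info('wrist');ct=env.camera_info('top'); cs=env.camera_info('side')
m=lambda x,y:np.array([(x-400)/2+250,y/2+90])
n=lambda x,y:np.array([x/2+265,y/2+110])
A=np.array
obs=[(ct,m(462,102),[.105,.185,0]),(ct,m(675,94),[.105,-.185,0]),
 (cs,n(230,127),[.105,.185,0]),(cs,n(326,284),[.105,-.185,0]),(ci,A([146,96.]),[.105,.185,0]),(ci,A([459,97.]),[.105,-.185,0])]
p,e=fitrest(obs);print(p,np.round(e,1).tolist())
r,t=rest(p)
def onplane(c,uv,z):
    o,v=ray(c,A(uv,float)); o=r.inv().apply(o-t);v=r.inv().apply(v);return (o+v*(z-o[2])/v[2]).round(4)
for uv in [(217,142),(360,136),(238,226),(290,227)]: print('tile',uv,onplane(ci,uv,.016))
for uv in [(185,240),(412,242)]: print('lip outer',uv,onplane(ci,uv,.015))
for nme,xy in dict(wing_grip=(.004,-.16),lever_pivot=None,pad_face=None).items():
    if xy:
        for c,uv in [(ci,(444.1,221.8)),(ct,(387.1,172.2)),(cs,(357.4,189.5))]:
            f=lambda z:proj(c,r.apply([*xy,z[0]])+t)[0]-uv
            s=least_squares(f,[.1]);print(nme,s.x,s.fun.round(1))
for z in (.09,.1,.105): print('wing ends',z,onplane(ci,(465,192),z),onplane(ci,(430,247),z))
X,e=tri([(ci,A([341.6,212.1])),(ct,A([354.1,173.2])),(cs,A([361.9,211.5]))]);print('pivot',indeck(X,p),e)
X,e=tri([(ci,A([352.8,286.3])),(cs,A([349.,181.2]))]);print('tip',indeck(X,p),e)
print(onplane(ci,(188.4,159.1),0))
E
python3 -c "
import cv2
a=cv2.imread('pics/w1.png')[120:300,200:500]
cv2.imwrite('pics/w1c.png',cv2.resize(a,(800,480),interpolation=cv2.INTER_CUBIC))"
```

```text
[ 0.51509372 -0.02017823  0.01714835] [[-0.6, -0.7], [0.6, -1.1], [0.3, -0.9], [0.3, -0.2], [-2.2, 0.5], [4.2, 0.5]]
tile (217, 142) [0.0545 0.1046 0.016 ]
tile (360, 136) [ 0.0631 -0.0671  0.016 ]
tile (238, 226) [-0.0817  0.0999  0.016 ]
tile (290, 227) [-0.0831  0.0242  0.016 ]
lip outer (185, 240) [-0.112   0.1858  0.015 ]
lip outer (412, 242) [-0.1137 -0.1591  0.015 ]
wing_grip [0.09958753] [ 3.3 -1.5]
wing_grip [0.13107114] [-0.4  0.3]
wing_grip [0.24300427] [-2.4  1.1]
wing ends 0.09 [ 0.0356 -0.1743  0.09  ] [-0.0474 -0.1538  0.09  ]
wing ends 0.1 [ 0.0429 -0.1689  0.1   ] [-0.0371 -0.1491  0.1   ]
wing ends 0.105 [ 0.0465 -0.1662  0.105 ] [-0.032  -0.1468  0.105 ]
pivot [ 0.00058937 -0.05162031  0.0876925 ] [array([6.3, 3.2]), array([-2.6, -0.9]), array([0. , 0.8])]
tip [ 0.00373736 -0.04913204  0.18968731] [array([-0.8,  1.5]), array([0.5, 0.3])]
[0.0211 0.1528 0.    ]
```

View pics/w1c.png

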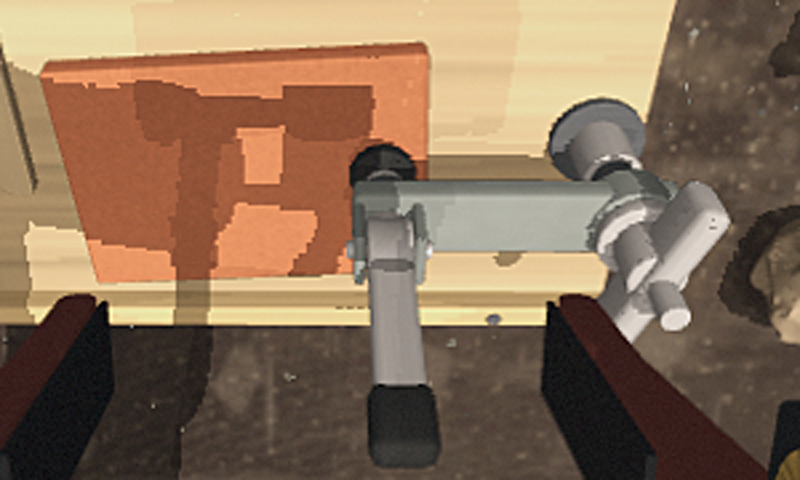

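```bash
sed -i 's/^REST=.*/REST=(0.5145,-0.0205,0.0172)/' h.py; python3 - <<'E'
from h import *
delta(*deckpose([.088,.025,.05],.384))
delta(*deckpose([.088,.025,.008],.384))
E
```

```text
t 3.6 pos [ 0.5259 -0.0433  0.3613] F [-0.  -0.4  0.7] q [-0.15 -0.03  1.11  0.    2.06  1.4 ] gw 0.994
shift [-0.95  3.85  1.02] turn [-0.06  0.05 -0.02]
t 3.6 pos [ 0.5259 -0.0433  0.3613] F [-0.  -0.4  0.7] q [-0.15 -0.03  1.11  0.    2.06  1.4 ] gw 0.994
shift [-0.94  4.63  1.33] turn [-0.06  0.05 -0.02]
```

servo_tool:
  series:
    - [87,[-0.4,0,0.5],[0,0,0]]
    - [87,[-0.4,0.2,0.5],[0,0,0]]
    - [87,[-0.15,0.6,0.15],[0,0,0]]
    - [87,[0,0.8,0],[0,0,0]]
    - [87,[0,0.8,0],[0,0,0]]
    - [87,[0,0.7,0.05],[0,0,0]]
    - [87,[0,0.4,0.05],[0,0,0]]
    - [87,[0,0.2,0.1],[0,0,0]]
    - [87,[0,0,0],[0,0,0]]
    - [87,[0,0,0],[0,0,0]]

```text
time: 4.6
eef_pos: [0.597, 0.0091, 0.1714]
eef_rot: [-1.213, 1.186, -1.195]
force: [0.4, -0.9, 0.0]
gripper_width: 0.99
```

```bash
python3 - <<'E'
from h import *
delta(*deckpose([.088,.025,.008],.384))
print(indeck(env.observe()['eef_pos']))
save('wrist','w2.png')
ci=env.camera_info('wrist')
E
python3 -c "
import cv2
a=cv2.imread('pics/w2.png')
cv2.imwrite('pics/w2c.png',cv2.resize(a,(800,500),interpolation=cv2.INTER_CUBIC))"
```

```text
t 4.6 pos [0.597  0.0091 0.1714] F [ 0.4 -0.9  0. ] q [-0.04  0.07  1.34  0.    1.72  1.5 ] gw 0.99
shift [ 0.06  0.82 -0.1 ] turn [-0.1   0.07 -0.02]
[0.10746125 0.02820088 0.04436382]
```

View pics/w2c.png

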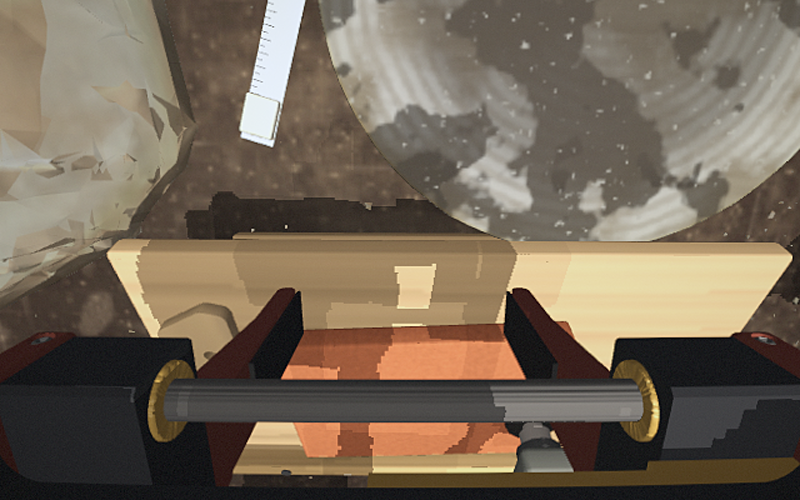

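servo_tool:
  series:
    - [87,[0,0.3,-0.1],[0,0,0]]
    - [87,[0,0.3,-0.05],[0,0,0]]
    - [87,[0,0.15,0],[0,0,0]]
    - [87,[0,0.08,0],[0,0,0]]
    - [87,[0,0,0],[0,0,0]]
    - [87,[0,0,0],[0,0,0]]
    - [87,[0,0,0],[0,0,0]]
    - [87,[0,0,0],[0,0,0]]
    - [87,[0,0,0],[0,0,0]]
    - [87,[0,0,0],[0,0,0]]

```text
time: 5.65
eef_pos: [0.5938, 0.0087, 0.1371]
eef_rot: [-1.202, 1.176, -1.202]
force: [0.7, -1.0, -0.6]
gripper_width: 0.995
```

```bash
python3 - <<'E'
from h import *
delta(*deckpose([.042,.025,.008],.384))
print(indeck(env.observe()['eef_pos']))
E
```

```text
t 5.65 pos [0.5938 0.0087 0.1371] F [ 0.7 -1.  -0.6] q [-0.04  0.05  1.42  0.    1.64  1.5 ] gw 0.995
shift [ 0.05  0.46 -0.89] turn [-0.26  0.07 -0.01]
[0.09168536 0.02782984 0.0137949 ]
```

servo_tool:
  series:
    - [87,[0,0.11,0],[0,0,0]]
    - [87,[0,0,0],[0,0,0]]
    - [87,[0,0.04,-0.09],[0,0,0]]
    - [87,[0,0.04,-0.1],[0,0,0]]
    - [87,[0,0.04,-0.1],[0,0,0]]
    - [87,[0,0.04,-0.1],[0,0,0]]
    - [87,[0,0.04,-0.1],[0,0,0]]
    - [87,[0,0.04,-0.1],[0,0,0]]
    - [87,[0,0,0],[0,0,0]]
    - [87,[0,0,0],[0,0,0]]

```text
time: 6.65
eef_pos: [0.5617, 0.0079, 0.1173]
eef_rot: [-1.202, 1.175, -1.202]
force: [0.5, -0.1, -0.3]
gripper_width: 0.989
```

```bash
python3 - <<'E'
from h import *
delta(*deckpose([.038,.025,.008],.384))
print(indeck(env.observe()['eef_pos']))
E
```

```text
t 6.65 pos [0.5617 0.0079 0.1173] F [ 0.5 -0.1 -0.3] q [-0.05 -0.03  1.54  0.    1.61  1.5 ] gw 0.989
shift [ 0.05  0.11 -0.31] turn [-0.27  0.07 -0.01]
[0.05441578 0.02762202 0.00750835]
```

servo_tool:
  series:
    - [87,[0,0.03,-0.08],[0,0,0]]
    - [87,[0,0.03,-0.08],[0,0,0]]
    - [87,[0,0.02,-0.06],[0,0,0]]
    - [87,[0,0.02,-0.05],[0,0,0]]
    - [87,[0,0.02,-0.04],[0,0,0]]
    - [87,[0,0,0],[0,0,0]]
    - [87,[0,0,0],[0,0,0]]
    - [87,[0,0,0],[0,0,0]]
    - [87,[0,0,0],[0,0,0]]
    - [87,[0,0,0],[0,0,0]]

```text
time: 7.65
eef_pos: [0.5479, 0.0065, 0.1124]
eef_rot: [-1.197, 1.169, -1.208]
force: [0.9, -0.6, -0.0]
gripper_width: 0.992
```

```bash
python3 - <<'E'
from h import *
delta(*deckpose([.038,.025,.008],.384))
print(indeck(env.observe()['eef_pos']))
save('wrist','w3.png'); save('side','s3.png')
import cv2
a=cv2.imread('pics/w3.png')[200:400,150:500]; b=cv2.imread('pics/s3.png')[150:270,310:430]
cv2.imwrite('pics/m3.png',cv2.vconcat([cv2.resize(a,(600,300),interpolation=2),cv2.resize(b,(600,300),interpolation=2) if 0 else cv2.copyMakeBorder(cv2.resize(b,(300,300),interpolation=2),0,0,0,300,0)]))
E
```

```text
t 7.65 pos [0.5479 0.0065 0.1124] F [ 0.9 -0.6 -0. ] q [-0.05 -0.07  1.59  0.    1.59  1.5 ] gw 0.992
shift [ 0.03  0.01 -0.03] turn [-0.36  0.06  0.02]
[0.03980039 0.02641493 0.00803731]
```

View pics/m3.png

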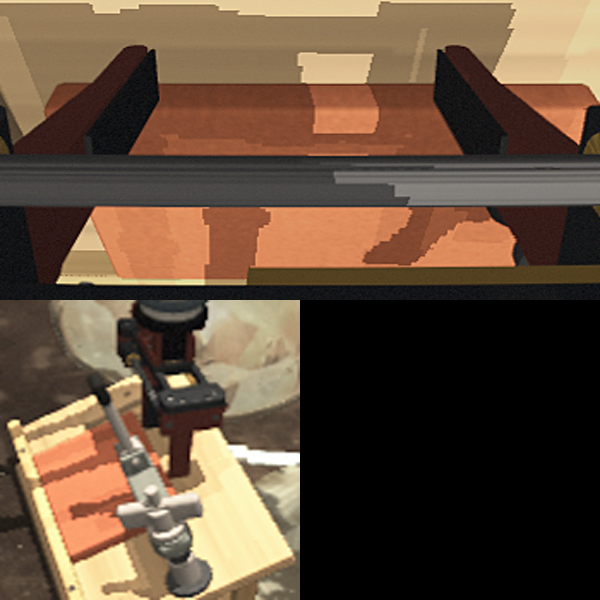

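servo_tool:
  series:
    - [87,[0,0.02,-0.05],[-0.1,0,0]]
    - [87,[0,0.02,-0.05],[-0.1,0,0]]
    - [87,[0,0.02,-0.05],[-0.1,0,0]]
    - [87,[0,0.02,-0.05],[0,0,0]]
    - [87,[0,0.02,-0.05],[0,0,0]]
    - [87,[0,0.02,-0.05],[0,0,0]]
    - [87,[0,0,0],[0,0,0]]
    - [87,[0,0,0],[0,0,0]]
    - [87,[0,0,0],[0,0,0]]
    - [87,[0,0,0],[0,0,0]]

```text
time: 8.75
eef_pos: [0.5473, 0.0063, 0.1137]
eef_rot: [-1.188, 1.161, -1.215]
force: [2.4, -0.1, 0.2]
gripper_width: 0.992
```

```bash
python3 - <<'E'
from h import *
delta(*deckpose([.038,.025,.008],.384))
print(indeck(env.observe()['eef_pos']),env.observe()['torque'])
E
```

```text
t 8.75 pos [0.5473 0.0063 0.1137] F [ 2.4 -0.1  0.2] q [-0.05 -0.09  1.6   0.    1.58  1.5 ] gw 0.992
shift [ 0.03  0.04 -0.02] turn [-0.5   0.04  0.02]
[0.03967681 0.02627155 0.00947739] [-0.08750899 -0.41775647 -0.06087519]
```

servo_tool:
  series:
    - [87,[0,0.06,-0.15],[-0.2,0,0]]
    - [87,[0,0.08,-0.2],[-0.2,0,0]]
    - [87,[0,0.08,-0.2],[-0.2,0,0]]
    - [87,[0,0.08,-0.2],[0,0,0]]
    - [87,[0,0.08,-0.2],[0,0,0]]
    - [87,[0,0.08,-0.2],[0,0,0]]
    - [87,[0,0.08,-0.2],[0,0,0]]
    - [87,[0,0.08,-0.2],[0,0,0]]
    - [87,[0,0.08,-0.2],[0,0,0]]
    - [87,[0,0.08,-0.2],[0,0,0]]

```text
time: 9.75
eef_pos: [0.5387, 0.0062, 0.1313]
eef_rot: [-1.04, 1.016, -1.3]
force: [32.5, 1.1, 0.4]
gripper_width: 0.992
```

```bash
python3 - <<'E'
from h import *
delta(*deckpose([.038,.025,.008],.384))
print(indeck(env.observe()['eef_pos']),env.observe()['torque'])
E
```

```text
t 9.75 pos [0.5387 0.0062 0.1313] F [32.5  1.1  0.4] q [-0.06 -0.3   1.78  0.02  1.43  1.49] gw 0.992
shift [0.03 0.42 0.05] turn [-2.75  0.03  0.03]
[0.03837971 0.02631219 0.02908708] [ 0.28710533 -5.64262286 -0.11575726]
```

servo_tool:
  series:
    - [87,[0,0,0.3],[0,0,0]]
    - [87,[0,0,0.4],[0,0,0]]
    - [87,[0,0,0.4],[0,0,0]]
    - [87,[0,-0.4,0.2],[-0.5,0,0]]
    - [87,[0,-0.5,0.1],[-0.5,0,0]]
    - [87,[0,-0.6,0],[-0.5,0,0]]
    - [87,[0,-0.8,0],[-0.5,0,0]]
    - [87,[0,-0.8,0],[-0.5,0,0]]
    - [87,[0,-0.8,0],[-0.2,0,0]]
    - [87,[0,-0.5,0],[0,0,0]]

```text
time: 10.75
eef_pos: [0.5813, 0.0097, 0.3643]
eef_rot: [-1.243, 1.217, -1.176]
force: [0.6, 0.9, 0.2]
gripper_width: 0.991
```

```bash
python3 - <<'E'
from h import *
delta(*deckpose([.04,-.05,.25],.384))
print(indeck(env.observe()['eef_pos']),env.observe()['torque'])
save('wrist','w4.png'); save('side','s4.png')
ci=env.camera_info('wrist')
for n in ['tile','wing_grip','lever_pivot','lever_tip','pad_face','wood_rib']:
  for c in ('wrist','side'):
    r=env.landmark_of(c,n)
    if r: print(n,c,np.round(r[0]['uv'],1),round(r[0]['p'],2))
a=cv2.imread('pics/w4.png')[100:300,150:500]; b=cv2.imread('pics/s4.png')[150:270,310:430]
cv2.imwrite('pics/m4.png',cv2.hconcat([cv2.resize(a,(525,300),interpolation=2),cv2.resize(b,(275,300),interpolation=2)]))
E
```

```text
t 10.75 pos [0.5813 0.0097 0.3643] F [0.6 0.9 0.2] q [-0.04  0.15  0.91 -0.    2.11  1.51] gw 0.991
shift [ 1.57  0.63 -2.47] turn [ 0.38  0.06 -0.01]
[0.16518117 0.02904848 0.2291469 ] [ 0.04026949 -0.00379112 -0.02035147]
tile wrist [332.4 222.3] 0.56
tile side [353.3 227.4] 0.61
wing_grip wrist [486.1 262.2] 0.97
wing_grip side [373.8 233.5] 0.94
lever_pivot wrist [386.7 250.6] 0.97
lever_pivot side [362.8 211. ] 0.79
lever_tip wrist [122.1 256. ] 0.66
lever_tip side [346.7 180.7] 0.67
pad_face wrist [382.9 216.9] 0.61
wood_rib wrist [233.2 193.7] 0.67
wood_rib side [369.  356.5] 0.6
```

View pics/m4.png

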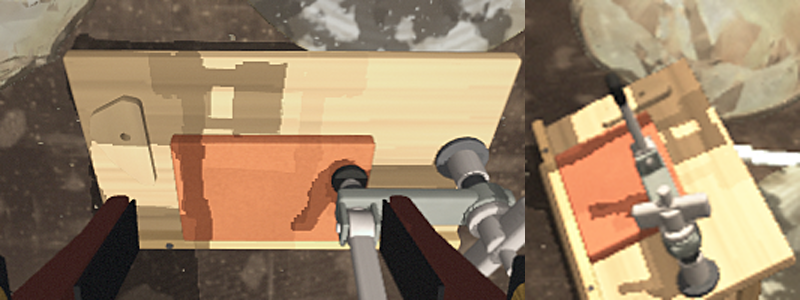

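```bash
cat > g.py <<'E'
from h import *
def onplane(c,uv,z,p=None):
    r,t=rest(REST if p is None else p)
    o,v=ray(c,np.array(uv,float)); o=r.inv().apply(o-t);v=r.inv().apply(v);return (o+v*(z-o[2])/v[2]).round(4)
def zfit(c,uv,xy,p=None):
    r,t=rest(REST if p is None else p)
    s=least_squares(lambda z:proj(c,r.apply([*xy,z[0]])+t)[0]-uv,[.1]);return s.x,s.fun.round(1)
E
python3 - <<'E'
from g import *
ci=env.camera_info('wrist');cs=env.camera_info('side');A=np.array
print('corners',onplane(ci,(194.7,134.7),0),onplane(ci,(496.7,136.7),0))
print('tile',[onplane(ci,u,z) for z in (0,.016) for u in ((265.3,192),(398.7,190.7))])
print('col',onplane(ci,(458,203),.0),onplane(ci,(458,203),.01))
print('lip outer',onplane(ci,(242,265),.015))
print('wing z',zfit(ci,(486.1,262.2),(.004,-.16)),zfit(cs,(373.8,233.5),(.004,-.16)))
X,e=tri([(ci,A([486.1,262.2])),(cs,A([373.8,233.5]))]);print('wing',indeck(X),e)
X,e=tri([(ci,A([386.7,250.6])),(cs,A([362.8,211.]))]);print('pivot',indeck(X),e)
print('pad',[onplane(ci,(382.9,216.9),z) for z in (.02,.025,.03)])
E
```

```text
corners [0.11 0.18 0.  ] [ 0.1095 -0.1772  0.    ]
tile [array([0.0241, 0.1056, 0.    ]), array([ 0.0274, -0.0729,  0.    ]), array([0.0369, 0.1021, 0.016 ]), array([ 0.04  , -0.0681,  0.016 ])]
col [ 0.0063 -0.1583  0.    ] [ 0.0148 -0.1529  0.01  ]
lip outer [-0.1105  0.1547  0.015 ]
wing z (array([0.10193615]), array([ 0.5, -0.2])) (array([0.10591674]), array([-0.1,  0. ]))
wing [ 0.00467114 -0.15821028  0.10358145] [array([-0.3,  0.5]), array([0.3, 0.1])]
pivot [ 0.0047738  -0.04678561  0.08593879] [array([-0.1,  0.2]), array([0.1, 0.1])]
pad [array([-0.0018, -0.0525,  0.02  ]), array([ 0.0028, -0.0512,  0.025 ]), array([ 0.0074, -0.0499,  0.03  ])]
```

```bash
python3 - <<'E'
from g import *
im=cv2.imread('pics/w4.png').astype(float); ci=env.camera_info('wrist')
hsv=cv2.cvtColor(im.astype(np.uint8),cv2.COLOR_BGR2HSV)
m=((hsv[...,0]<12)&(hsv[...,1]>125)).astype(np.uint8); m[:,:230]=0; m[:180]=0;m[300:]=0;m[:,420:]=0
for u in range(270,398,10):
    v=np.where(m[:,u])[0]
    # back edge of deck: first deck row
    if len(v): print(u,v.min(),v.max(), im[v.min()-2:v.min()+6,u,1].astype(int), im[v.max()-3:v.max()+9,u,1].astype(int), onplane(ci,(u,v.min()-.5),0)[:2], onplane(ci,(u,v.max()+.5),.016)[:2])
E
```

```text
270 190 244 [151 112  62  68  65  66  70  80] [145 145  94  94  95  97 104 128 139 141 143 138] [0.0284 0.0989] [-0.0617  0.1057]
280 190 259 [131  98  56  61  68  70  68  80] [ 80  77  78  75  98 148 131 125 127 125  61  63] [0.0285 0.0855] [-0.0954  0.0936]
290 190 259 [225 169  85  94 100 102 104 125] [ 78  78  73  83 157 245 230 226 233 220  44  60] [0.0286 0.0722] [-0.0953  0.0783]
300 190 259 [224 179  81  94  98 104 100 129] [143 142 141 139 163 235 219 215 224 226  39  56] [0.0287 0.0589] [-0.0952  0.0629]
310 190 259 [148 195  71  76 101 102 102 131] [140 141 141 140 163 236 219 214 224 235  47  52] [0.0287 0.0456] [-0.0951  0.0475]
320 190 259 [145 207  85  91  94 101 101 130] [139 139 141 134 154 235 220 214 224 234  48  55] [0.0288 0.0322] [-0.095   0.0322]
330 190 259 [145 178  84  92  96 103  99 125] [142 144 140 135 153 229 221 215 224 232  62  68] [0.0289 0.0189] [-0.0949  0.0169]
340 190 259 [222 215  80  91  95 100 104 125] [136 141 138 136 153 230 221 215 224 232  62  68] [0.029  0.0056] [-0.0948  0.0015]
350 190 259 [209 202  77  86  97  99  97 115] [152 153 152 147 166 242 233 229 235 243  87  68] [ 0.029  -0.0077] [-0.0947 -0.0138]
360 190 259 [211 214  72  92  96 101 102 114] [155 153 152 148 167 233 232 229 236 241  87  70] [ 0.0291 -0.021 ] [-0.0946 -0.0292]
370 190 259 [223 228  87  90  95 104 102 123] [151 149 153 148 167 234 234 228 235 238 100  61] [ 0.0292 -0.0343] [-0.0945 -0.0445]
380 190 209 [224 228  80  90  97  99 101 118] [70 77 86 87 47 33 35 47 67 64 66 63] [ 0.0293 -0.0476] [ 0.0079 -0.048 ]
390 190 211 [224 241  73  88  96 100 104 117] [154 149 151 112  29  35  52  68  65  64  62  26] [ 0.0293 -0.0609] [ 0.0044 -0.0618]
```

servo_tool:
  series:
    - [87,[0.6,-0.2,-0.4],[0.96,0,0]]
    - [87,[0.6,-0.1,-0.4],[0.96,0,0]]
    - [87,[0.7,0,-0.4],[0.96,0,0]]
    - [87,[0.7,0,-0.4],[0.96,0,0]]
    - [87,[0.6,0,-0.4],[0.96,0,0]]
    - [87,[0.5,0,-0.5],[0,-1,0]]
    - [87,[0.1,0,-0.5],[0,-1,0]]
    - [87,[0,0,-0.2],[0,-1,0]]
    - [87,[0,0,0],[0,-1,0]]
    - [87,[0,0,0],[0,-1,0]]

```text
time: 12.45
eef_pos: [0.4285, -0.1947, 0.3318]
eef_rot: [-1.172, 0.553, -1.082]
force: [0.4, 0.4, 0.5]
gripper_width: 0.989
```

```bash
python3 - <<'E'
from h import *
delta(*deckpose([.0045,-.159,.19],0,2.90))
print(indeck(env.observe()['eef_pos']))
E
```

```text
t 12.45 pos [ 0.4285 -0.1947  0.3318] F [0.4 0.4 0.5] q [-0.68 -0.53  1.61  0.25  1.74  0.5 ] gw 0.989
shift [-0.29  1.35  0.05] turn [  0.07 -28.     0.12]
[ 0.00807427 -0.17273734  0.25752115]
```

servo_tool:
  series:
    - [87,[0,0,0],[0,-1,0]]
    - [87,[0,0,0],[0,-1,0]]
    - [87,[0,0,0],[0,-1,0]]
    - [87,[0,0,0],[0,-1,0]]
    - [87,[0,0,0],[0,-1,0]]
    - [87,[0,0,0],[0,-1,0]]
    - [87,[0,0,0],[0,-1,0]]
    - [87,[0,0,0],[0,-1,0]]
    - [87,[0,0,0],[0,-1,0]]
    - [87,[0,0,0],[0,-1,0]]

```text
time: 13.45
eef_pos: [0.4264, -0.1944, 0.3334]
eef_rot: [-1.507, -0.162, -0.452]
force: [-0.2, -0.5, 0.8]
gripper_width: 0.992
```

servo_tool:
  series:
    - [87,[0,0,0],[0,-1,0]]
    - [87,[0,0,0],[0,-1,0]]
    - [87,[0,0,0],[0,-1,0]]
    - [87,[0,0,0],[0,-1,0]]
    - [87,[0,0,0],[0,-1,0]]
    - [87,[0,0,0],[0,-1,0]]
    - [87,[0,0,0],[0,-1,0]]
    - [87,[0,0,0],[0,-1,0]]
    - [87,[0,0,0],[0,-1,0]]
    - [87,[0,0,0],[0,-1,0]]

```text
time: 14.45
eef_pos: [0.4249, -0.1937, 0.3349]
eef_rot: [-1.622, -0.87, 0.267]
force: [0.2, -0.7, 0.8]
gripper_width: 0.993
```

```bash
python3 - <<'E'
from h import *
delta(*deckpose([.0045,-.159,.19],0,2.90))
print(indeck(env.observe()['eef_pos']))
E
```

```text
t 14.45 pos [ 0.4249 -0.1937  0.3349] F [ 0.2 -0.7  0.8] q [-0.68 -0.54  1.61  0.25  1.74 -1.32] gw 0.993
shift [0.14 1.43 0.23] turn [ 0.19 -7.13 -0.02]
[ 0.00593425 -0.17158583  0.26175564]
```

servo_tool:
  series:
    - [87,[0,0,0],[0,-1,0]]
    - [87,[0,0,0],[0,-1,0]]
    - [87,[0,0,0],[0,-1,0]]
    - [87,[0,0,0],[0,-1,0]]
    - [87,[0,0,0],[0,-1,0]]
    - [87,[0,0,0],[0,-1,0]]
    - [87,[0,0,0],[0,-1,0]]
    - [87,[0,0,0],[0.2,0,0]]
    - [87,[0,0,0],[0,0,0]]
    - [87,[0,0,0],[0,0,0]]

```text
time: 15.45
eef_pos: [0.4235, -0.193, 0.3364]
eef_rot: [-1.541, -1.33, 0.82]
force: [0.4, 0.4, -0.7]
gripper_width: 0.99
```

```bash
python3 - <<'E'
from g import *
delta(*deckpose([.0045,-.159,.15],0,2.90))
print(indeck(env.observe()['eef_pos']))
save('wrist','w5.png'); ci=env.camera_info('wrist')
r=env.cut_out('wrist','wing_grip')
for n in ['wing_grip','lever_pivot','lever_tip','pad_face']:
    q=env.landmark_of('wrist',n)
    if q: print(n,np.round(q[0]['uv'],1),round(q[0]['p'],2))
print([(x['bbox'],x['p']) for x in r])
p=proj(ci,(lambda R_,t_:R_.apply([[.0045,-.159,.102]])+t_)(*rest(REST)));print('pred',p)
im=cv2.imread('pics/w5.png'); cv2.imwrite('pics/w5c.png',cv2.resize(im[100:400,100:500],(800,600),interpolation=2))
E
```

```text
t 15.45 pos [ 0.4235 -0.193   0.3364] F [ 0.4  0.4 -0.7] q [-0.68 -0.53  1.6   0.24  1.76 -1.95] gw 0.99
shift [0.25 2.27 0.06] turn [-0.02  0.14 -0.11]
[ 0.00523073 -0.1708989   0.2636495 ]
wing_grip [335.  179.6] 0.86
lever_pivot [437.5 151.4] 0.55
lever_tip [485.4 166.1] 0.66
pad_face [421.7 145.7] 0.51
[([319.2, 138.4, 352.6, 219.2], 0.55)]
pred [[334.74826602 178.80160123]]
```

View pics/w5c.png

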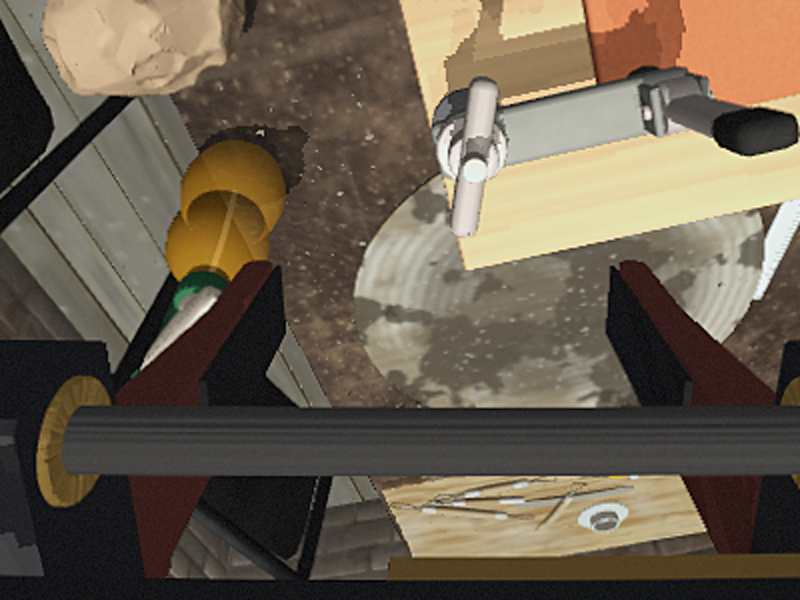

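```bash
python3 - <<'E'
from g import *
ci=env.camera_info('wrist')
for z in (.102,.113):
    a=onplane(ci,(342.5,140),z);b=onplane(ci,(332.5,217.5),z);d=b-a;print(z,a,b,np.linalg.norm(d),np.arctan2(d[1],d[0]), (a+b)/2)
E
```

```text
0.102 [-0.0316 -0.1433  0.102 ] [ 0.044  -0.1702  0.102 ] 0.08024319285771223 -0.3418503304305684 [ 0.0062  -0.15675  0.102  ]
0.113 [-0.0328 -0.1436  0.113 ] [ 0.0402 -0.1696  0.113 ] 0.0774919350642375 -0.3421558850831802 [ 0.0037 -0.1566  0.113 ]
```

```bash
python3 - <<'E'
from g import *
delta(*deckpose([.0045,-.158,.088],0,2.81))
E
```

```text
t 15.75 pos [ 0.4235 -0.193   0.3363] F [-1.2  0.2 -0.2] q [-0.68 -0.53  1.6   0.24  1.76 -1.95] gw 0.99
shift [0.28 3.51 0.06] turn [-0.02  1.19 -0.11]
```

servo_tool:
  series:
    - [50,[0.15,0.3,0.03],[0,0.6,0]]
    - [50,[0.13,0.6,0.03],[0,0.6,0]]
    - [50,[0,0.7,0],[0,0,-0.1]]
    - [50,[0,0.6,0],[0,0,0]]
    - [50,[0,0.4,0],[0,0,0]]
    - [50,[0,0.2,0],[0,0,0]]
    - [50,[0,0,0],[0,0,0]]
    - [50,[0,0,0],[0,0,0]]
    - [50,[0,0,0],[0,0,0]]
    - [50,[0,0,0],[0,0,0]]

```text
time: 16.75
eef_pos: [0.4781, -0.1792, 0.2071]
eef_rot: [-1.565, -1.259, 0.717]
force: [-0.2, -0.9, 0.1]
gripper_width: 0.571
```

```bash
python3 - <<'E'
from g import *
delta(*deckpose([.0045,-.158,.088],0,2.81))
print(indeck(env.observe()['eef_pos']))
E
```

```text
t 16.75 pos [ 0.4781 -0.1792  0.2071] F [-0.2 -0.9  0.1] q [-0.57 -0.5   1.81  0.21  1.49 -1.8 ] gw 0.571
shift [-0.02  0.7   0.06] turn [ 0.08 -0.08 -0.04]
[ 0.00761183 -0.15805697  0.12319128]
```

servo_tool:
  series:
    - [50,[0,0.3,0.05],[0,0,0]]
    - [50,[0,0.25,0.02],[0,0,0]]
    - [50,[0,0.12,0],[0,0,0]]
    - [50,[0,0.04,0],[0,0,0]]
    - [10,[0,0,0],[0,0,0]]
    - [5,[0,0,0],[0,0,0]]
    - [5,[0,0,0],[0,0,0]]
    - [5,[0,0,0],[0,0,0]]
    - [5,[0,0,0],[0,0,0]]
    - [5,[0,0,0],[0,0,0]]
  grip_force: 40

```text
time: 17.75
eef_pos: [0.4894, -0.1789, 0.1712]
eef_rot: [-1.568, -1.258, 0.716]
force: [0.9, -1.3, -1.6]
gripper_width: 0.285
```

```bash
python3 - <<'E'
from g import *
delta(*deckpose([.0045,-.158,.088],0,2.81))
print(indeck(env.observe()['eef_pos']),env.observe()['torque'])
E
```

```text
t 17.75 pos [ 0.4894 -0.1789  0.1712] F [ 0.9 -1.3 -1.6] q [-0.55 -0.47  1.86  0.2   1.42 -1.79] gw 0.285
shift [-0.   -0.05  0.  ] turn [ 0.1  -0.08 -0.06]
[ 0.0045748  -0.15799145  0.08570042] [ 0.03181358 -0.06443923 -0.04619524]
```

servo_tool:
  series:
    - [5,[0,0,0],[0,0,0]]
    - [5,[0,0,0],[0,0,0]]
    - [5,[0,0,0],[0,0,0]]
    - [5,[0,0,0],[0,0,0]]
    - [5,[0,0,0],[0,0,0]]
    - [5,[0,0,0],[0,0.5,0]]
    - [5,[0,0.005,0],[0,1,0]]
    - [5,[0,0.005,0],[0,1,0]]
    - [5,[0,0.005,0],[0,1,0]]
    - [5,[0,0.005,0],[0,1,0]]

```text
time: 18.75
eef_pos: [0.4896, -0.1792, 0.17]
eef_rot: [-1.615, -0.957, 0.373]
force: [0.5, -0.4, -0.8]
gripper_width: 0.293
```

```bash
python3 - <<'E'
from g import *
delta(*deckpose([.0045,-.158,.085],0,2.81))
print(indeck(env.observe()['eef_pos']),env.observe()['torque'])
E
```

```text
t 18.75 pos [ 0.4896 -0.1792  0.17  ] F [ 0.5 -0.4 -0.8] q [-0.55 -0.47  1.86  0.2   1.41 -1.39] gw 0.293
shift [ 0.   -0.01  0.  ] turn [ 0.11 -4.71 -0.05]
[ 0.00441449 -0.15825916  0.08454625] [-0.25484802  0.11334045  0.2204346 ]
```

servo_tool:
  series:
    - [60,[0,0,0],[0,0,0]]
    - [60,[0,0,0],[0,0,0]]
    - [60,[0,0,0],[0,0,0]]
    - [60,[0,0,0],[0,0,0]]
    - [60,[0,-0.1,0],[0,0,0]]
    - [60,[0,-0.1,0],[0,0,0]]
    - [60,[0,0,0],[0,0,0]]
    - [60,[0,0,0],[0,0,0]]
    - [60,[0,0,0],[0,0,0]]
    - [60,[0,0,0],[0,0,0]]

```text
time: 19.75
eef_pos: [0.4861, -0.1789, 0.1822]
eef_rot: [-1.615, -0.964, 0.376]
force: [-1.0, -0.9, -0.2]
gripper_width: 0.681
```

```bash
python3 - <<'E'
from g import *
delta(*deckpose([.0045,-.158,.095],0,2.4))
print(indeck(env.observe()['eef_pos']))
save('wrist','w6.png'); ci=env.camera_info('wrist');save('side','s6.png');save('top','t6.png')
for n in ['wing_grip']:
  for c in ('wrist','side','top'):
    q=env.landmark_of(c,n)
    if q: print(n,c,np.round(q[0]['uv'],1),round(q[0]['p'],2))
im=cv2.imread('pics/w6.png')[100:300,150:500];b=cv2.imread('pics/s6.png')[180:270,330:420]
cv2.imwrite('pics/m6.png',cv2.hconcat([cv2.resize(im,(525,300),interpolation=2),cv2.resize(b,(275,300),interpolation=2)]))
E
```

```text
t 19.75 pos [ 0.4861 -0.1789  0.1822] F [-1.  -0.9 -0.2] q [-0.55 -0.48  1.85  0.2   1.44 -1.4 ] gw 0.681
shift [-0.02  0.04  0.02] turn [ 0.14  0.06 -0.  ]
[ 0.00565118 -0.15789303  0.09711077]
wing_grip wrist [320.  250.9] 0.65
wing_grip side [373.  230.9] 0.75
wing_grip top [386.6 174. ] 0.64
```

View pics/m6.png

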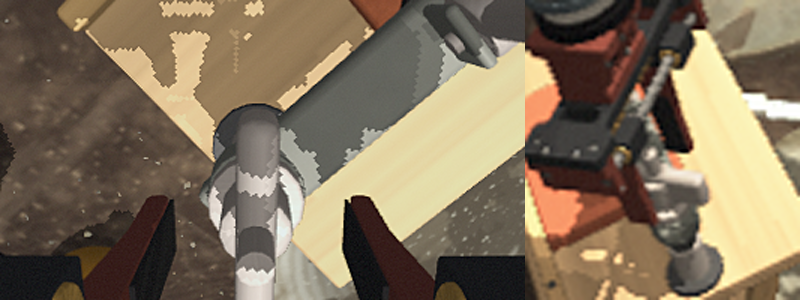

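servo_tool:
  series:
    - [5,[0,0.02,0],[0,0,0]]
    - [5,[0,0,0],[0,0,0]]
    - [5,[0,0,0],[0,0,0]]
    - [5,[0,0,0],[0,0,0]]
    - [5,[0,0,0],[0,0,0]]
    - [5,[0,0,0],[0,0,0]]
    - [5,[0,0,0],[0,0,0]]
    - [5,[0,0.005,0],[0,0.5,0]]
    - [5,[0,0.005,0],[0,1,0]]
    - [5,[0,0.005,0],[0,1,0]]
  grip_force: 50

```text
time: 21.05
eef_pos: [0.4859, -0.1798, 0.18]
eef_rot: [-1.62, -0.792, 0.193]
force: [-0.3, -0.8, -0.9]
gripper_width: 0.278
```

```bash
python3 - <<'E'
from g import *
delta(*deckpose([.0045,-.158,.095],0,2.4))
print(indeck(env.observe()['eef_pos']),env.observe()['torque'])
E
```

```text
t 21.05 pos [ 0.4859 -0.1798  0.18  ] F [-0.3 -0.8 -0.9] q [-0.55 -0.48  1.85  0.2   1.43 -1.17] gw 0.278
shift [0.01 0.   0.01] turn [ 0.14 -2.5  -0.03]
[ 0.00463409 -0.15877608  0.09515714] [-0.30836562  0.2171155   0.26040502]
```

servo_tool:
  series:
    - [5,[0,0.005,0],[0,1,0]]
    - [5,[0,0.005,0],[0,1,0]]
    - [5,[0,0.005,0],[0,1,0]]
    - [5,[0,0.005,0],[0,1,0]]
    - [5,[0,0.005,0],[0,1,0]]
    - [5,[0,0.005,0],[0,1,0]]
    - [5,[0,0.005,0],[0,1,0]]
    - [5,[0,0.005,0],[0,1,0]]
    - [5,[0,0,0],[0,0,0]]
    - [5,[0,0,0],[0,0,0]]

```text
time: 22.05
eef_pos: [0.4859, -0.18, 0.1776]
eef_rot: [-1.535, -0.23, -0.377]
force: [-0.0, -0.7, 0.3]
gripper_width: 0.283
```

```bash
python3 - <<'E'
from g import *
delta(*deckpose([.0045,-.158,.093],0,2.81))
print(indeck(env.observe()['eef_pos']),env.observe()['torque'])
for c in ('side','top','wrist'):
    save(c,c+'7.png')
    for n in ('pad_face','lever_pivot','lever_tip','wing_grip'):
        q=env.landmark_of(c,n)
        if q: print(n,c,np.round(q[0]['uv'],1),round(q[0]['p'],2))
E
```

```text
t 22.05 pos [ 0.4859 -0.18    0.1776] F [-0.  -0.7  0.3] q [-0.55 -0.48  1.86  0.2   1.43 -0.45] gw 0.283
shift [ 0.01 -0.    0.02] turn [  0.15 -15.46  -0.04]
[ 0.00378985 -0.15901554  0.09295207] [-0.17555047  0.33320696  0.03199519]
lever_pivot side [364.2 213.3] 0.68
wing_grip side [375.6 231.6] 0.67
lever_pivot top [351.  170.7] 0.55
lever_tip top [353.8 179.6] 0.62
wing_grip top [384.2 172.5] 0.38
lever_pivot wrist [295.5  30.6] 0.93
wing_grip wrist [323.3 255.4] 0.65
```

servo_tool:
  series:
    - [60,[0,0,0],[0,0,0]]
    - [60,[0,0,0],[0,0,0]]
    - [60,[0,0,0],[0,0,0]]
    - [60,[0,0,0],[0,0,0]]
    - [60,[0,-0.3,0],[0,0,0]]
    - [60,[0,-0.5,0],[0,0,0]]
    - [0,[0,-0.6,0],[0,0,0]]
    - [0,[-0.3,-0.2,0],[0,0,0]]
    - [0,[-0.5,0,0],[0,0,0]]
    - [0,[-0.2,0,0],[0,0,0]]

```text
time: 23.8
eef_pos: [0.4069, -0.1737, 0.2414]
eef_rot: [-1.535, -0.233, -0.381]
force: [0.1, -0.9, 0.6]
gripper_width: 0.363
```

```bash
python3 - <<'E'
from g import *
delta(*deckpose([-.05,-.049,.162],0,1.57))
print(indeck(env.observe()['eef_pos']))
save('wrist','w8.png'); save('side','s8.png')
ci=env.camera_info('wrist');cs=env.camera_info('side')
O={}
for n in ('pad_face','lever_pivot','lever_tip','wing_grip'):
  for c in ('wrist','side'):
    q=env.landmark_of(c,n)
    if q: print(n,c,np.round(q[0]['uv'],1),round(q[0]['p'],2)); O[n,c]=np.array(q[0]['uv'])
  if (n,'wrist') in O and (n,'side') in O:
    X,e=tri([(ci,O[n,'wrist']),(cs,O[n,'side'])]);print(indeck(X),e)
b=cv2.imread('pics/s8.png')[150:270,310:430]; a=cv2.imread('pics/w8.png')
cv2.imwrite('pics/m8.png',cv2.hconcat([cv2.resize(a,(480,300),interpolation=2),cv2.resize(b,(300,300),interpolation=2)]))
E
```

```text
t 23.8 pos [ 0.4069 -0.1737  0.2414] F [ 0.1 -0.9  0.6] q [-0.67 -0.68  1.87  0.23  1.63 -0.52] gw 0.363
shift [-0.32  0.37  2.03] turn [ 0.14 -1.26  0.1 ]
[-0.04550714 -0.15130098  0.18170979]
lever_pivot wrist [368.7  57.5] 0.63
lever_pivot side [365.2 213.9] 0.58
[ 0.00542744 -0.04698909  0.07384545] [array([ 2.3, -0.6]), array([-0.6,  0.4])]
lever_tip wrist [404.7  30.7] 0.55
lever_tip side [350.5 183. ] 0.56
[ 0.00414004 -0.04927541  0.18426037] [array([ 1.9, -0.7]), array([-0.3,  0.2])]
wing_grip wrist [383.6 205.4] 0.92
wing_grip side [374.5 233.2] 0.83
[ 0.00449521 -0.15671981  0.10243358] [array([ 2. , -0.3]), array([-0.5,  0.4])]
```

View pics/m8.png

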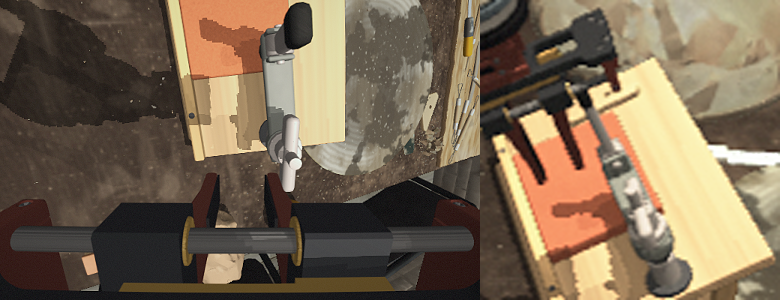

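servo_tool:
  series:
    - [0,[-0.3,0.1,0.2],[0,-0.4,0]]
    - [0,[0,0.1,0.5],[0,-0.4,0]]
    - [0,[0,0.1,0.6],[0,-0.4,0]]
    - [0,[0,0.1,0.5],[0,0,0]]
    - [0,[0,0,0.25],[0,0,0]]
    - [0,[0,0,0.1],[0,0,0]]
    - [0,[0,0,0],[0,0,0]]
    - [0,[0,0,0],[0,0,0]]
    - [0,[0,0,0],[0,0,0]]
    - [0,[0,0,0],[0,0,0]]

```text
time: 25.3
eef_pos: [0.4054, -0.0628, 0.2138]
eef_rot: [-1.555, -0.312, -0.294]
force: [1.2, 0.4, -0.4]
gripper_width: 0.008
```

```bash
cat >> g.py <<'E'
PIV=np.array([.0045,-.048,.0815]) 
def levpose(th,r=.08,gap=0):
    f=th-.15; return PIV+[r*np.sin(f)-(.007+gap+.0135*np.cos(f))*np.cos(f),0,r*np.cos(f)+(.007+gap+.0135*np.cos(f))*np.sin(f)]
def rep(th=None,n=1):
    F=[];
    for i in range(n):
        F.append(env.observe()['force']); 
        if n>1: env.get_image('top')
    r,t=rest(REST);s=env.observe();d=indeck(s['eef_pos']);print('t',s['time'],'deck',d.round(4),'F deck',r.inv().apply(np.mean(F,0)).round(2),'q',np.round(s['q'],2))
    # lever angle implied by contact
    g=[np.linalg.norm(levpose(a,rr)[[0,2]]-d[[0,2]]) for a in np.arange(-.2,1.8,.02) for rr in np.arange(.03,.1,.002)]
    i=int(np.argmin(g));print('theta if touching',-.2+.02*(i//35),'r',.03+.002*(i%35))
    if th is not None: delta(*deckpose(levpose(th),0,1.57))
E
python3 - <<'E'
from g import *
rep(.15,3)
for th in np.arange(0,1.7,.2): print(round(th,1),levpose(th).round(4))
E
```

```text
t 25.45 deck [-0.0555 -0.0402  0.1559] F deck [ 0.37  0.42 -0.07] q [-0.34 -0.83  2.    0.12  1.6  -0.33]
theta if touching -0.2 r 0.09
t 25.45 pos [ 0.4054 -0.0626  0.2138] F [-0.2  0.8 -0.7] q [-0.34 -0.83  2.    0.12  1.6  -0.33] gw 0.008
shift [ 0.79 -0.11 -0.15] turn [ 0.11 -0.03  0.02]
0.0 [-0.0276 -0.048   0.1576]
0.2 [-0.012  -0.048   0.1624]
0.4 [ 0.0048 -0.048   0.164 ]
0.6 [ 0.022  -0.048   0.1619]
0.8 [ 0.0388 -0.048   0.1559]
1.0 [ 0.0541 -0.048   0.1463]
1.2 [ 0.0671 -0.048   0.1332]
1.4 [ 0.0769 -0.048   0.1174]
1.6 [ 0.0829 -0.048   0.0997]
```

servo_tool:
  series:
    - [0,[0.25,-0.05,-0.08],[0,0,0]]
    - [0,[0.25,-0.05,-0.07],[0,0,0]]
    - [0,[0.25,-0.03,0],[0,0,0]]
    - [0,[0.2,-0.01,0],[0,0,0]]
    - [0,[0.2,0,0],[0,0,0]]
    - [0,[0.2,0,0],[0,0,0]]
    - [0,[0.15,0.01,0],[0,0,0]]
    - [0,[0.1,0.01,0],[0,0,0]]
    - [0,[0,0,0],[0,0,0]]
    - [0,[0,0,0],[0,0,0]]

```text
time: 26.45
eef_pos: [0.4787, -0.0713, 0.2485]
eef_rot: [-1.554, -0.304, -0.292]
force: [-0.6, -0.9, -0.6]
gripper_width: 0.011
```

```bash
python3 - <<'E'
from g import *
rep(.8,4)
E
```

```text
t 26.65 deck [ 0.0253 -0.0502  0.1609] F deck [-0.13 -0.19 -0.36] q [-0.29 -0.58  1.79  0.11  1.56 -0.28]
theta if touching 0.6399999999999999 r 0.08
t 26.65 pos [ 0.4785 -0.0713  0.2487] F [-0.2 -0.  -0.9] q [-0.29 -0.58  1.79  0.11  1.56 -0.28] gw -0.001
shift [0.27 0.1  0.05] turn [ 0.11 -0.08 -0.04]
```

servo_tool:
  series:
    - [0,[0.05,0.01,0.02],[0,0,0]]
    - [0,[0.06,0.015,0.02],[0,0,0]]
    - [0,[0.06,0.02,0],[0,0,0]]
    - [0,[0.06,0.02,0],[0,0,0]]
    - [0,[0.06,0.025,0],[0,0,0]]
    - [0,[0.05,0.025,0],[0,0,0]]
    - [0,[0.05,0.025,0],[0,0,0]]
    - [0,[0.05,0.025,0],[0,0,0]]
    - [0,[0.05,0.025,0],[0,0,0]]
    - [0,[0.05,0.03,0],[0,0,0]]

```text
time: 27.65
eef_pos: [0.5092, -0.0689, 0.2477]
eef_rot: [-1.555, -0.303, -0.291]
force: [-1.4, 0.2, -0.1]
gripper_width: 0.004
```

```bash
cat >> g.py <<'E'
def tq():
    s=env.observe();T=R.from_rotvec(s['eef_rot']);r,t=rest(REST)
    print('F tool',T.inv().apply(s['force']).round(2),'M tool',T.inv().apply(s['torque']).round(3),'eff',np.round(s['joint_efforts'],2))
E
python3 - <<'E'
from g import *
tq();rep(1.2);env.get_image('top');tq();env.get_image('top');tq()
E
```

```text
F tool [-1.29 -0.42  0.22] M tool [-0.001 -0.02   0.31 ] eff [-5.000e-02 -2.199e+01 -4.238e+01  6.200e-01 -2.170e+00  1.000e-02]
t 27.65 deck [ 0.0534 -0.0483  0.1485] F deck [-1.28  0.24  0.43] q [-0.26 -0.49  1.74  0.09  1.53 -0.26]
theta if touching 0.98 r 0.082
t 27.65 pos [ 0.5092 -0.0689  0.2477] F [-1.4  0.2 -0.1] q [-0.26 -0.49  1.74  0.09  1.53 -0.26] gw 0.004
shift [0.27 0.3  0.01] turn [ 0.11 -0.08 -0.07]
F tool [-1.29  0.01 -0.22] M tool [ 0.023 -0.033  0.098] eff [ 3.000e-02 -2.195e+01 -4.246e+01  5.100e-01 -1.800e+00  2.000e-02]
F tool [-0.03 -0.07 -0.53] M tool [-0.053  0.002  0.027] eff [ 3.000e-02 -2.140e+01 -4.213e+01  5.100e-01 -1.820e+00  4.000e-02]
```

servo_tool:
  series:
    - [0,[0.04,0.03,0],[0,0,0]]
    - [0,[0.045,0.035,0],[0,0,0]]
    - [0,[0.045,0.04,0],[0,0,0]]
    - [0,[0.045,0.045,0],[0,0,0]]
    - [0,[0.045,0.045,0],[0,0,0]]
    - [0,[0.04,0.05,0],[0,0,0]]
    - [0,[0.04,0.05,0],[0,0,0]]
    - [0,[0.04,0.05,0],[0,0,0]]
    - [0,[0.035,0.055,0],[0,0,0]]
    - [0,[0.03,0.06,0],[0,0,0]]

```text
time: 28.75
eef_pos: [0.5387, -0.0686, 0.233]
eef_rot: [-1.554, -0.303, -0.291]
force: [-1.3, -0.1, 0.3]
gripper_width: 0.009
```

```bash
python3 - <<'E'
from g import *
tq();rep(1.5)
E
```

```text
F tool [-1.1  -0.81 -0.09] M tool [ 0.076 -0.026  0.347] eff [-1.400e-01 -2.459e+01 -4.230e+01  5.000e-01 -2.230e+00  3.000e-02]
t 28.75 deck [ 0.0752 -0.0486  0.1238] F deck [-1.09 -0.07  0.82] q [-0.25 -0.41  1.71  0.09  1.48 -0.25]
theta if touching 1.32 r 0.082
t 28.75 pos [ 0.5387 -0.0686  0.233 ] F [-1.3 -0.1  0.3] q [-0.25 -0.41  1.71  0.09  1.48 -0.25] gw 0.009
shift [0.1  0.3  0.01] turn [ 0.1  -0.08 -0.06]
```

servo_tool:
  series:
    - [0,[0.03,0.04,0],[0,0,0]]
    - [0,[0.025,0.05,0],[0,0,0]]
    - [0,[0.025,0.05,0],[0,0,0]]
    - [0,[0.02,0.055,0],[0,0,0]]
    - [0,[0.02,0.055,0],[0,0,0]]
    - [0,[0.02,0.055,0],[0,0,0]]
    - [0,[0.01,0.055,0],[0,0,0]]
    - [0,[0.01,0.055,0],[0,0,0]]
    - [0,[0.01,0.055,0],[0,0,0]]
    - [0,[0,0.06,0],[0,0,0]]

```text
time: 29.75
eef_pos: [0.556, -0.0685, 0.2143]
eef_rot: [-1.555, -0.303, -0.29]
force: [-22.9, 1.1, 18.7]
gripper_width: 0.002
```

```bash
python3 - <<'E'
from g import *
tq();rep(1.6)
E
```

```text
F tool [-14.31 -25.86   1.11] M tool [ 0.331 -0.008  2.451] eff [  0.45 -15.26 -36.19   0.94  -6.49   0.06]
t 29.75 deck [ 0.0843 -0.0488  0.1   ] F deck [-14.15   1.47  25.93] q [-0.24 -0.37  1.71  0.08  1.43 -0.24]
theta if touching 1.6 r 0.082
t 29.75 pos [ 0.556  -0.0685  0.2143] F [-22.9   1.1  18.7] q [-0.24 -0.37  1.71  0.08  1.43 -0.24] gw 0.002
shift [-0.03  0.01  0.01] turn [ 0.11 -0.07 -0.07]
```

```bash
python3 - <<'E'
from g import *
delta(*deckpose([.0045,-.158,.16],0,1.46))
E
```

```text
t 29.75 pos [ 0.556  -0.0685  0.2143] F [-22.9   1.1  18.7] q [-0.24 -0.37  1.71  0.08  1.43 -0.24] gw 0.002
shift [-1.59 -1.17 -2.21] turn [ 0.12  1.19 -0.06]
```

servo_tool:
  series:
    - [0,[0,-0.4,0],[0,0,0]]
    - [0,[0,-0.6,-0.2],[0,0.6,0]]
    - [60,[-0.3,-0.2,-0.6],[0,0.6,0]]
    - [60,[-0.5,0,-0.7],[0.1,0,0]]
    - [60,[-0.5,0,-0.6],[0,0,0]]
    - [60,[-0.3,0,-0.2],[0,0,0]]
    - [60,[0,0,0],[0,0,0]]
    - [60,[0,0,0],[0,0,0]]
    - [60,[0,0,0],[0,0,0]]
    - [60,[0,0,0],[0,0,0]]

```text
time: 30.75
eef_pos: [0.4539, -0.1795, 0.2407]
eef_rot: [-1.528, -0.232, -0.38]
force: [0.2, -0.0, -0.4]
gripper_width: 0.671
```

```bash
python3 - <<'E'
from g import *
delta(*deckpose([.0045,-.158,.092],0,1.46))
E
```

```text
t 30.75 pos [ 0.4539 -0.1795  0.2407] F [ 0.2 -0.  -0.4] q [-0.6  -0.55  1.79  0.22  1.57 -0.47] gw 0.671
shift [0.12 1.43 0.02] turn [ 0.05 -0.02  0.09]
```

Descend, grip; then turn about 1.5 rad (17.2 rows).

servo_tool:
  series:
    - [50,[0.1,0.4,0.02],[0,0,0]]
    - [50,[0.02,0.6,0],[0,0,0]]
    - [40,[0,0.35,0],[0,0,0]]
    - [5,[0,0.1,0],[0,0,0]]
    - [5,[0,0,0],[0,0,0]]
    - [5,[0,0,0],[0,0,0]]
    - [5,[0,0,0],[0,0,0]]
    - [5,[0,0,0],[0,0,0]]
    - [5,[0,0,0],[0,0,0]]
    - [5,[0,0,0],[0,0,0]]

```text
time: 31.75
eef_pos: [0.4874, -0.1759, 0.1749]
eef_rot: [-1.531, -0.23, -0.365]
force: [1.0, -1.6, -3.5]
gripper_width: 0.286
```

```bash
python3 - <<'E'
from g import *
delta(*deckpose([.0045,-.158,.092],0,1.46));tq()
E
```

```text
t 31.75 pos [ 0.4874 -0.1759  0.1749] F [ 1.  -1.6 -3.5] q [-0.54 -0.47  1.85  0.2   1.43 -0.45] gw 0.286
shift [ 0.01 -0.04 -0.06] turn [ 0.07  0.08 -0.04]
F tool [-0.17  3.59 -1.63] M tool [-0.289  0.058  0.256] eff [  0.75 -24.39 -44.5    1.65  -1.65  -0.  ]
```

servo_tool:
  series:
    - [5,[0,-0.02,-0.03],[0,0.5,0]]
    - [5,[0,0.005,0],[0,1,0]]
    - [5,[0,0.005,0],[0,1,0]]
    - [5,[0,0.005,0],[0,1,0]]
    - [5,[0,0.005,0],[0,1,0]]
    - [5,[0,0.005,0],[0,1,0]]
    - [5,[0,0.005,0],[0,1,0]]
    - [5,[0,0.005,0],[0,1,0]]
    - [5,[0,0.005,0],[0,1,0]]
    - [5,[0,0.005,0],[0,1,0]]

```text
time: 32.75
eef_pos: [0.4903, -0.1771, 0.1734]
eef_rot: [-1.251, 0.436, -0.976]
force: [2.0, -2.4, -5.3]
gripper_width: 0.281
```

```bash
python3 - <<'E'
from g import *
tq();delta(*deckpose([.0045,-.158,.088],0,1.46));print(indeck(env.observe()['eef_pos']))
E
```

```text
F tool [ 1.9   5.61 -1.56] M tool [-0.421 -0.425 -0.093] eff [  0.6  -25.13 -44.4    1.86  -1.32  -0.74]
t 32.75 pos [ 0.4903 -0.1771  0.1734] F [ 2.  -2.4 -5.3] q [-0.54 -0.47  1.85  0.2   1.43  0.4 ] gw 0.281
shift [ 0.01 -0.01 -0.05] turn [ 0.06 -9.69  0.04]
[ 0.00633398 -0.15611982  0.08735695]
```

servo_tool:
  series:
    - [5,[0,0.0,-0.02],[0,1,0]]
    - [5,[0,0.0,-0.02],[0,1,0]]
    - [5,[0,0.005,0],[0,1,0]]
    - [5,[0,0.005,0],[0,1,0]]
    - [5,[0,0.005,0],[0,1,0]]
    - [5,[0,0.005,0],[0,1,0]]
    - [5,[0,0.005,0],[0,1,0]]
    - [5,[0,0.005,0],[0,0.5,0]]
    - [5,[0,0,0],[0,0.3,0]]
    - [5,[0,0,0],[0,0.3,0]]

```text
time: 33.75
eef_pos: [0.4917, -0.1792, 0.1716]
eef_rot: [-0.857, 0.993, -1.427]
force: [0.9, -2.8, -4.5]
gripper_width: 0.284
```

```bash
python3 - <<'E'
from g import *
tq();delta(*deckpose([.0045,-.158,.088],0,1.46));print(indeck(env.observe()['eef_pos']))
E
```

```text
F tool [ 2.88  4.52 -0.63] M tool [-0.323 -0.45  -0.254] eff [  0.64 -25.32 -44.74   1.81  -1.54   0.14]
t 33.75 pos [ 0.4917 -0.1792  0.1716] F [ 0.9 -2.8 -4.5] q [-0.55 -0.46  1.86  0.2   1.42  1.13] gw 0.284
shift [ 0.   -0.06 -0.05] turn [  0.03 -18.06   0.12]
[ 0.00687812 -0.1582534   0.08521383]
```

servo_tool:
  series:
    - [60,[0,0,0],[0,0,0]]
    - [60,[0,0,0],[0,0,0]]
    - [60,[0,0,0],[0,0,0]]
    - [60,[0,-0.3,0],[0,0,0]]
    - [60,[0,-0.5,0],[0,-0.5,0]]
    - [60,[0,-0.6,0],[0,-0.5,0]]
    - [60,[-0.5,0,0.4],[0,-0.4,0]]
    - [60,[-0.7,0,0.6],[0,0,0]]
    - [60,[-0.6,0,0.5],[0,0,0]]
    - [60,[-0.3,0,0.2],[0,0,0]]

```text
time: 34.75
eef_pos: [0.5418, -0.0716, 0.2849]
eef_rot: [-0.924, 0.888, -1.367]
force: [0.2, -0.0, -0.4]
gripper_width: 0.684
```

```bash
cat >> g.py <<'E'
PIV=np.array([.0045,-.048,.0768])
def grip(th,r=.088):
    f=th-.15; return PIV+[r*np.sin(f),0,r*np.cos(f)-.019]
E
python3 - <<'E'
from g import *
delta(*deckpose(grip(1.6),0,0))
save('side','s9.png');save('wrist','w9.png');ci=env.camera_info('wrist');cs=env.camera_info('side')
for n in ('lever_tip','lever_pivot','pad_face'):
  O={}
  for c,k in (('side',cs),('wrist',ci)):
    q=env.landmark_of(c,n)
    if q: print(n,c,np.round(q[0]['uv'],1),round(q[0]['p'],2)); O[c]=(k,np.array(q[0]['uv']))
  if len(O)==2: X,e=tri(O.values());print(indeck(X),e)
E
```

```text
t 34.75 pos [ 0.5418 -0.0716  0.2849] F [ 0.2 -0.  -0.4] q [-0.25 -0.41  1.62  0.09  1.54  1.31] gw 0.684
shift [-0.1   2.05 -0.15] turn [-0.22  0.07  0.16]
lever_tip side [397.6 192.7] 0.92
lever_tip wrist [322.8 199.1] 0.66
[ 0.10440873 -0.05203948  0.09663821] [array([ 0.8, -0. ]), array([-0.8,  2.5])]
lever_pivot side [364.  215.1] 0.59
lever_pivot wrist [317.7 310.4] 0.84
[ 0.0012841  -0.05022741  0.07709977] [array([-0.9, -0.3]), array([ 1.1, -2.4])]
pad_face wrist [320.5 271.6] 0.6
```

servo_tool:
  series:
    - [60,[-0.06,0.4,-0.1],[-0.2,0,0.1]]
    - [60,[0,0.6,-0.05],[0,0,0]]
    - [60,[0,0.6,0],[0,0,0]]
    - [40,[0,0.35,0],[0,0,0]]
    - [10,[0,0.1,0],[0,0,0]]
    - [10,[0,0,0],[0,0,0]]
    - [10,[0,0,0],[0,0,0]]
    - [10,[0,0,0],[0,0,0]]
    - [10,[0,0,0],[0,0,0]]
    - [10,[0,0,0],[0,0,0]]
  grip_force: 12

```text
time: 36.15
eef_pos: [0.5692, -0.0691, 0.1729]
eef_rot: [-0.932, 0.926, -1.343]
force: [0.4, -1.2, -2.5]
gripper_width: 0.273
```

```bash
python3 - <<'E'
from g import *
tq();delta(*deckpose(grip(1.6),0,0));print(indeck(env.observe()['eef_pos']))
for t in np.arange(1.6,-.1,-.2):print(round(t,1),grip(t).round(4))
E
```

```text
F tool [ 1.24  2.46 -0.59] M tool [-0.247 -0.054 -0.237] eff [  0.64 -30.35 -44.57   0.98  -1.95   0.06]
t 36.15 pos [ 0.5692 -0.0691  0.1729] F [ 0.4 -1.2 -2.5] q [-0.24 -0.33  1.75  0.1   1.36  1.31] gw 0.273
shift [-0.03 -0.24  0.21] turn [ 0.14 -0.03 -0.08]
[ 0.08100714 -0.04956997  0.05668837]
1.6 [ 0.0919 -0.048   0.0684]
1.4 [ 0.088  -0.048   0.0855]
1.2 [ 0.0808 -0.048   0.1016]
1.0 [ 0.0706 -0.048   0.1159]
0.8 [ 0.0578 -0.048   0.1279]
0.6 [ 0.0428 -0.048   0.137 ]
0.4 [ 0.0263 -0.048   0.1431]
0.2 [ 0.0089 -0.048   0.1457]
0.0 [-0.0087 -0.048   0.1448]
```

servo_tool:
  series:
    - [10,[0,-0.22,-0.05],[0,0,0]]
    - [10,[0,-0.22,-0.08],[0,0,0]]
    - [10,[0,-0.2,-0.11],[0,0,0]]
    - [10,[0,-0.19,-0.14],[0,0,0]]
    - [10,[0,-0.16,-0.17],[0,0,0]]
    - [10,[0,-0.14,-0.19],[0,0,0]]
    - [10,[0,-0.1,-0.21],[0,0,0]]
    - [10,[0,-0.07,-0.22],[0,0,0]]
    - [10,[0,-0.03,-0.2],[0,0,0]]
    - [10,[0,0,-0.1],[0,0,0]]

```text
time: 37.15
eef_pos: [0.4732, -0.0709, 0.2151]
eef_rot: [-0.919, 0.915, -1.349]
force: [9.0, 1.3, -7.1]
gripper_width: 0.27
```

```bash
python3 - <<'E'
from g import *
tq();delta(*deckpose(grip(0.2),0,0));print(indeck(env.observe()['eef_pos']))
save('side','s10.png');cs=env.camera_info('side')
for n in ('lever_tip','lever_pivot'):
    q=env.landmark_of('side',n)
    if q: print(n,np.round(q[0]['uv'],1),round(q[0]['p'],2))
r,t=rest(REST)
for th in (0,.2,.4,.6,.8): print(th,proj(cs,r.apply(PIV+[.1*np.sin(th-.15),0,.1*np.cos(th-.15)])+t).round(1))
E
```

```text
F tool [-1.07 10.    5.68] M tool [ 0.912 -0.046  0.152] eff [ -1.02 -20.35 -44.77  -0.29   0.17   0.05]
t 37.15 pos [ 0.4732 -0.0709  0.2151] F [ 9.   1.3 -7.1] q [-0.32 -0.61  1.88  0.13  1.51  1.26] gw 0.27
shift [-0.04 -0.28  0.02] turn [-0.04 -0.04 -0.08]
[ 0.00781586 -0.04965883  0.13175092]
lever_tip [291.1 184.6] 0.34
lever_pivot [366.1 211.3] 0.96
0 [[345.8 188.1]]
0.2 [[353.2 184.3]]
0.4 [[361.  181.8]]
0.6 [[368.9 180.6]]
0.8 [[376.6 180.8]]
```

servo_tool:
  series:
    - [10,[0,0.05,0.06],[0,0,0]]
    - [10,[0,0.02,0.1],[0,0,0]]
    - [10,[0,0.02,0.1],[0,0,0]]
    - [10,[0,0.02,0.1],[0,0,0]]
    - [10,[0,0.02,0.08],[0,0,0]]
    - [10,[0,0.03,0.08],[0,0,0]]
    - [10,[0,0.03,0.07],[0,0,0]]
    - [10,[0,0.035,0.07],[0,0,0]]
    - [10,[0,0.035,0.06],[0,0,0]]
    - [10,[0,0.035,0.06],[0,0,0]]

```text
time: 38.3
eef_pos: [0.5143, -0.0702, 0.2154]
eef_rot: [-0.926, 0.922, -1.346]
force: [-4.1, 0.8, -2.4]
gripper_width: 0.271
```

```bash
cat >> g.py <<'E'
def tang(z0=.050):
    s=env.observe();r,t=rest(REST);d=indeck(s['eef_pos']);F=r.inv().apply(s['force']);M=r.inv().apply(s['torque'])
    f=np.arctan2(d[0]-.0045,d[2]-z0);print('t',s['time'],'deck',d.round(4),'theta',round(f+.15,3),'rr',round(np.hypot(d[0]-.0045,d[2]-z0),4),'F',F.round(2),'M',M.round(3),'tangential',round(-(F[0]*np.cos(f)-F[2]*np.sin(f)),2),'radial',round(F[0]*np.sin(f)+F[2]*np.cos(f),2))
E
python3 - <<'E'
from g import *
tang()
E
```

```text
t 38.3 deck [ 0.046  -0.0497  0.1167] theta 0.707 rr 0.0786 F [-4.7   0.88 -0.68] M [0.143 1.1   0.052] tangential 3.63 radial -3.07
```

servo_tool:
  series:
    - [10,[0,0.03,0.045],[0,0,0]]
    - [10,[0,0.03,0.045],[0,0,0]]
    - [10,[0,0.03,0.045],[0,0,0]]
    - [10,[0,0.03,0.045],[0,0,0]]
    - [10,[0,0.03,0.04],[0,0,0]]
    - [10,[0,0.035,0.04],[0,0,0]]
    - [10,[0,0.035,0.04],[0,0,0]]
    - [10,[0,0.035,0.04],[0,0,0]]
    - [10,[0,0.04,0.04],[0,0,0]]
    - [10,[0,0.04,0.035],[0,0,0]]

```text
time: 39.3
eef_pos: [0.5385, -0.0698, 0.2058]
eef_rot: [-0.933, 0.929, -1.344]
force: [-7.6, 0.3, -1.4]
gripper_width: 0.274
```

```bash
python3 - <<'E'
from g import *
tang()
E
```

```text
t 39.3 deck [ 0.0648 -0.0497  0.0987] theta 1.042 rr 0.0775 F [-7.58  0.43  1.5 ] M [0.197 1.313 0.071] tangential 5.92 radial -4.96
```

servo_tool:
  series:
    - [10,[0,0.04,0.035],[0,0,0]]
    - [10,[0,0.04,0.035],[0,0,0]]
    - [10,[0,0.04,0.03],[0,0,0]]
    - [10,[0,0.045,0.03],[0,0,0]]
    - [10,[0,0.045,0.03],[0,0,0]]
    - [10,[0,0.045,0.03],[0,0,0]]
    - [10,[0,0.045,0.025],[0,0,0]]
    - [10,[0,0.045,0.025],[0,0,0]]
    - [10,[0,0.05,0.02],[0,0,0]]
    - [10,[0,0.05,0.02],[0,0,0]]

```text
time: 40.3
eef_pos: [0.5564, -0.0696, 0.1923]
eef_rot: [-0.94, 0.934, -1.342]
force: [-9.3, 1.7, 1.6]
gripper_width: 0.27
```

```bash
python3 - <<'E'
from g import *
tang()
E
```

```text
t 40.3 deck [ 0.0764 -0.0498  0.0795] theta 1.331 rr 0.0777 F [-8.03  1.91  4.97] M [0.201 1.504 0.014] tangential 7.65 radial -5.54
```

servo_tool:
  series:
    - [10,[0,-0.19,-0.1],[0,0,0]]
    - [10,[0,-0.18,-0.14],[0,0,0]]
    - [10,[0,-0.15,-0.15],[0,0,0]]
    - [10,[0,-0.14,-0.18],[0,0,0]]
    - [10,[0,-0.11,-0.2],[0,0,0]]
    - [10,[0,-0.08,-0.2],[0,0,0]]
    - [10,[0,-0.05,-0.22],[0,0,0]]
    - [10,[0,-0.02,-0.2],[0,0,0]]
    - [60,[0,0,0],[0,0,0]]
    - [60,[0,0,0],[0,0,0]]

```text
time: 41.3
eef_pos: [0.4771, -0.0715, 0.2232]
eef_rot: [-0.916, 0.905, -1.357]
force: [-0.7, 0.3, 0.3]
gripper_width: 0.414
```

```bash
python3 - <<'E'
from g import *
tang(); delta(*deckpose([.0045,-.158,.17],0,-.12)); delta(*deckpose([.0045,-.158,.088],0,-.12))
E
```

```text
t 41.3 deck [ 0.0144 -0.0504  0.1379] theta 0.263 rr 0.0884 F [-0.59  0.27  0.51] M [0.018 0.165 0.047] tangential 0.64 radial 0.44
t 41.3 pos [ 0.4771 -0.0715  0.2232] F [-0.7  0.3  0.3] q [-0.31 -0.61  1.86  0.13  1.51  1.26] gw 0.414
shift [ 2.15 -0.65 -0.19] turn [-0.14  1.35 -0.02]
t 41.3 pos [ 0.4771 -0.0715  0.2232] F [-0.7  0.3  0.3] q [-0.31 -0.61  1.86  0.13  1.51  1.26] gw 0.414
shift [ 2.15  0.99 -0.21] turn [-0.14  1.35 -0.02]
```

servo_tool:
  series:
    - [10,[0,0,0],[0,0,0]]
    - [10,[0,0,0],[0,0,0]]
    - [10,[0,0.02,0.15],[0,0,0]]
    - [10,[0,0.05,0.15],[0,0,0]]
    - [10,[0,0.07,0.16],[0,0,0]]
    - [10,[0,0.09,0.16],[0,0,0]]
    - [10,[0,0.1,0.15],[0,0,0]]
    - [10,[0,0.11,0.15],[0,0,0]]
    - [60,[0,0,0],[0,0,0]]
    - [60,[0,0,0],[0,0,0]]

```text
time: 42.3
eef_pos: [0.5311, -0.0702, 0.2174]
eef_rot: [-0.923, 0.912, -1.353]
force: [-0.0, -0.3, 0.9]
gripper_width: 0.417
```

servo_tool:
  series:
    - [60,[0,0,0],[0,0,0]]
    - [60,[0,-0.5,0],[0,0,0]]
    - [60,[0,-0.6,0],[0,0.3,0]]
    - [60,[0.4,-0.2,-0.2],[0,0.4,0]]
    - [60,[0.7,0,-0.35],[0,0.4,0]]
    - [60,[0.7,0,-0.3],[0,0.3,0]]
    - [60,[0.4,0,-0.2],[-0.1,0,0]]
    - [60,[0,0,0],[0,0,0]]
    - [60,[0,0,0],[0,0,0]]
    - [60,[0,0,0],[0,0,0]]

```text
time: 43.3
eef_pos: [0.4515, -0.1807, 0.2637]
eef_rot: [-0.843, 0.996, -1.431]
force: [-0.2, -0.5, -0.1]
gripper_width: 0.681
```

```bash
python3 - <<'E'
from g import *
delta(*deckpose([.0045,-.158,.090],0,-.12));print(indeck(env.observe()['eef_pos']))
save('side','s11.png');save('wrist','w11.png')
a=cv2.imread('pics/w11.png');b=cv2.imread('pics/s11.png')[150:270,310:430]
cv2.imwrite('pics/m11.png',cv2.hconcat([cv2.resize(a,(480,300),interpolation=2),cv2.resize(b,(300,300),interpolation=2)]))
E
```

```text
t 43.3 pos [ 0.4515 -0.1807  0.2637] F [-0.2 -0.5 -0.1] q [-0.61 -0.54  1.75  0.23  1.61  1.11] gw 0.681
shift [-0.03  1.91 -0.02] turn [-0.14 -0.06  0.04]
[ 0.00410341 -0.159128    0.18564799]
```

View pics/m11.png

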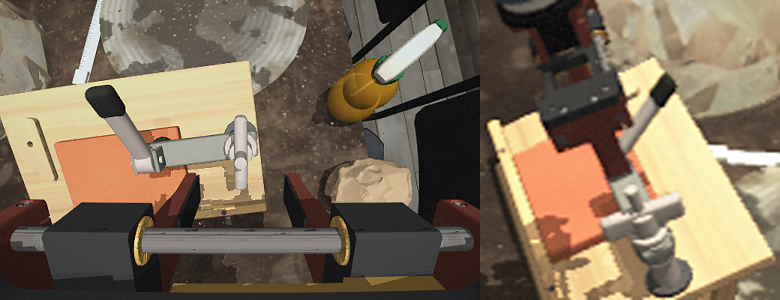

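servo_tool:
  series:
    - [60,[0,0.5,0],[-0.1,0,0]]
    - [60,[0,0.7,0],[0,0,0]]
    - [50,[0,0.5,0],[0,0,0]]
    - [5,[0,0.18,0],[0,0,0]]
    - [5,[0,0,0],[0,0,0]]
    - [5,[0,0,0],[0,0,0]]
    - [5,[0,0,0],[0,0,0]]
    - [5,[0,0,0],[0,0,0]]
    - [5,[0,0,0],[0,0,0]]
    - [5,[0,0,0],[0,0,0]]
  grip_force: 50

```text
time: 44.4
eef_pos: [0.4911, -0.1793, 0.1779]
eef_rot: [-0.855, 0.991, -1.429]
force: [3.3, -1.9, -7.3]
gripper_width: 0.277
```

servo_tool:
  series:
    - [5,[0,0,0],[0,0,0]]
    - [5,[0,0,0],[0,0,0]]
    - [5,[0,-0.005,0],[0,-0.7,0]]
    - [5,[0,-0.005,0],[0,-1,0]]
    - [5,[0,-0.005,0],[0,-1,0]]
    - [5,[0,-0.005,0],[0,-1,0]]
    - [5,[0,-0.005,0],[0,-1,0]]
    - [5,[0,-0.005,0],[0,-1,0]]
    - [5,[0,0,0],[0,0,0]]
    - [5,[0,0,0],[0,0,0]]

```text
time: 45.4
eef_pos: [0.4901, -0.1769, 0.1792]
eef_rot: [-1.144, 0.602, -1.121]
force: [3.6, -1.6, -7.2]
gripper_width: 0.276
```

```bash
python3 - <<'E'
from g import *
tq();delta(*deckpose([.0045,-.158,.090],0,-.12));print(indeck(env.observe()['eef_pos']))
E
```

```text
F tool [ 1.75  8.01 -0.12] M tool [0.014 0.095 0.052] eff [ -0.24 -26.48 -45.99   0.94  -1.24  -0.16]
t 45.4 pos [ 0.4901 -0.1769  0.1792] F [ 3.6 -1.6 -7.2] q [-0.55 -0.47  1.85  0.2   1.43  0.62] gw 0.276
shift [ 0.01  0.06 -0.09] turn [-0.07  5.9   0.07]
[ 0.0083475  -0.15594632  0.09287054]
```

servo_tool:
  series:
    - [60,[0,0,0],[0,0,0]]
    - [60,[0,0,0],[0,0,0]]
    - [60,[0,0,0],[0,0,0]]
    - [60,[0,-0.4,0],[0,0,0]]
    - [60,[0,-0.6,0],[0,0.8,0]]
    - [60,[0,-0.6,0],[0,1,0]]
    - [60,[0,-0.3,0],[0,1,0]]
    - [60,[0,0,0],[0,1,0]]
    - [60,[-0.3,0,0.15],[0,0.8,0]]
    - [60,[-0.6,0,0.3],[0,0,0]]

```text
time: 46.4
eef_pos: [0.4721, -0.1344, 0.2895]
eef_rot: [-0.904, 0.916, -1.391]
force: [0.3, 0.5, -0.4]
gripper_width: 0.683
```

```bash
python3 - <<'E'
from g import *
delta(*deckpose([.0625,-.050,.121],0,0));print(indeck(env.observe()['eef_pos']))
E
```

```text
t 46.4 pos [ 0.4721 -0.1344  0.2895] F [ 0.3  0.5 -0.4] q [-0.47 -0.54  1.7   0.17  1.61  1.16] gw 0.683
shift [-1.31  1.6   0.51] turn [-0.21 -0.37  0.2 ]
[ 0.03362364 -0.11314633  0.20161122]
```

servo_tool:
  series:
    - [60,[-0.5,0,0.2],[-0.2,-0.3,0.2]]
    - [60,[-0.5,0.1,0.2],[0,0,0]]
    - [60,[-0.3,0.4,0.1],[0,0,0]]
    - [60,[0,0.6,0],[0,0,0]]
    - [40,[0,0.4,0],[0,0,0]]
    - [10,[0,0.1,0],[0,0,0]]
    - [10,[0,0,0],[0,0,0]]
    - [10,[0,0,0],[0,0,0]]
    - [10,[0,0,0],[0,0,0]]
    - [10,[0,0,0],[0,0,0]]
  grip_force: 12

```text
time: 47.4
eef_pos: [0.529, -0.0704, 0.2353]
eef_rot: [-0.92, 0.899, -1.375]
force: [3.7, 7.6, -4.9]
gripper_width: 0.27
```

```bash
python3 - <<'E'
from g import *
tang(.058)
E
```

```text
t 47.4 deck [ 0.0671 -0.0501  0.1297] theta 0.868 rr 0.0951 F [ 1.67  7.52 -5.99] M [ 1.422 -0.105 -0.013] tangential -5.2 radial -3.41
```

servo_tool:
  series:
    - [10,[0,-0.1,-0.13],[0,0,0]]
    - [10,[0,-0.1,-0.14],[0,0,0]]
    - [10,[0,-0.085,-0.15],[0,0,0]]
    - [10,[0,-0.065,-0.15],[0,0,0]]
    - [10,[0,-0.05,-0.16],[0,0,0]]
    - [10,[0,-0.035,-0.16],[0,0,0]]
    - [10,[0,-0.01,-0.17],[0,0,0]]
    - [10,[0,0.01,0.06],[0,0,0]]
    - [10,[0,0.01,0.08],[0,0,0]]
    - [10,[0,0.012,0.08],[0,0,0]]

```text
time: 48.4
eef_pos: [0.4841, -0.0708, 0.2452]
eef_rot: [-0.904, 0.89, -1.382]
force: [-1.5, 0.6, -6.6]
gripper_width: 0.271
```

```bash
python3 - <<'E'
from g import *
tang(.0593)
E
```

```text
t 48.4 deck [ 0.0291 -0.0498  0.1556] theta 0.4 rr 0.0994 F [-3.88  0.58 -5.53] M [ 0.141  1.096 -0.037] tangential 2.39 radial -6.32
```

servo_tool:
  series:
    - [10,[0,0.03,0.06],[0,0,0]]
    - [10,[0,0.03,0.06],[0,0,0]]
    - [10,[0,0.03,0.06],[0,0,0]]
    - [10,[0,0.03,0.06],[0,0,0]]
    - [10,[0,0.03,0.055],[0,0,0]]
    - [10,[0,0.03,0.055],[0,0,0]]
    - [10,[0,0.03,0.055],[0,0,0]]
    - [10,[0,0.035,0.055],[0,0,0]]
    - [10,[0,0.035,0.05],[0,0,0]]
    - [10,[0,0.035,0.05],[0,0,0]]

```text
time: 49.4
eef_pos: [0.518, -0.0703, 0.2408]
eef_rot: [-0.908, 0.895, -1.378]
force: [-6.4, 0.8, -4.9]
gripper_width: 0.271
```

```bash
python3 - <<'E'
from g import *
tang(.0593)
E
```

```text
t 49.4 deck [ 0.059  -0.0498  0.1388] theta 0.75 rr 0.0964 F [-7.73  0.88 -2.18] M [ 0.277  1.485 -0.029] tangential 5.15 radial -6.17
```

servo_tool:
  series:
    - [10,[0,0.035,0.05],[0,0,0]]
    - [10,[0,0.035,0.05],[0,0,0]]
    - [10,[0,0.035,0.05],[0,0,0]]
    - [10,[0,0.04,0.05],[0,0,0]]
    - [10,[0,0.04,0.045],[0,0,0]]
    - [10,[0,0.04,0.045],[0,0,0]]
    - [10,[0,0.04,0.045],[0,0,0]]
    - [10,[0,0.045,0.04],[0,0,0]]
    - [10,[0,0.045,0.04],[0,0,0]]
    - [10,[0,0.045,0.04],[0,0,0]]

```text
time: 50.4
eef_pos: [0.5447, -0.0699, 0.2295]
eef_rot: [-0.917, 0.904, -1.373]
force: [-8.8, 0.7, -3.3]
gripper_width: 0.273
```

```bash
python3 - <<'E'
from g import *
tang(.0593)
E
```

```text
t 50.4 deck [ 0.0795 -0.0499  0.1184] theta 1.054 rr 0.0955 F [-9.36  0.84  0.24] M [0.243 1.897 0.065] tangential 5.98 radial -7.21
```

servo_tool:
  series:
    - [10,[0,0.045,0.04],[0,0,0]]
    - [10,[0,0.045,0.04],[0,0,0]]
    - [10,[0,0.045,0.035],[0,0,0]]
    - [10,[0,0.05,0.035],[0,0,0]]
    - [10,[0,0.05,0.03],[0,0,0]]
    - [10,[0,0.05,0.03],[0,0,0]]
    - [10,[0,0.05,0.03],[0,0,0]]
    - [10,[0,0.05,0.025],[0,0,0]]
    - [10,[0,0.055,0.025],[0,0,0]]
    - [10,[0,0.055,0.02],[0,0,0]]

```text
time: 51.4
eef_pos: [0.5644, -0.0696, 0.2154]
eef_rot: [-0.927, 0.911, -1.369]
force: [-9.7, 1.1, -0.3]
gripper_width: 0.273
```

```bash
python3 - <<'E'
from g import *
tang(.0593);print(env.observe()['gripper_width'])
E
```

```text
t 51.4 deck [ 0.0925 -0.0499  0.0979] theta 1.307 rr 0.0961 F [-9.09  1.28  3.37] M [0.344 1.964 0.089] tangential 6.74 radial -6.96
0.2729295477954055
```

servo_tool:
  series:
    - [45,[0,0,0],[0,0,0]]
    - [45,[0,0,0],[0,0,0]]
    - [45,[0,-0.3,0],[0,0,0]]
    - [45,[0,-0.5,0],[0,0,0]]
    - [0,[0,-0.1,-0.15],[0,0,0]]
    - [0,[0,0,-0.15],[0,0,0]]
    - [0,[0,0,0],[0,0,0]]
    - [0,[0,0,0],[0,0,0]]
    - [0,[0,0,0],[0,0,0]]
    - [0,[0,0,0],[0,0,0]]

```text
time: 52.4
eef_pos: [0.5364, -0.0704, 0.2616]
eef_rot: [-0.913, 0.892, -1.38]
force: [-0.2, 0.8, -1.0]
gripper_width: 0.02
```

```bash
python3 - <<'E'
from g import *
s=env.observe();d=indeck(s['eef_pos']);print(d,s['time'],s['gripper_width'])
P=np.array([.0045,0,.0783])
for th in (1.3,1.4,1.5,1.6):
    f=th-.15;r=.088;o=.007+.010*np.cos(f);print(th,(P+[r*np.sin(f)-o*np.cos(f),0,r*np.cos(f)+o*np.sin(f)]-d).round(4)[[0,2]]/.05)
E
```

```text
[ 0.08376561 -0.05030013  0.1511802 ] 52.4 0.019906255943513765
1.3 [-0.07  -0.536]
1.4 [ 0.02 -0.71]
1.5 [ 0.092 -0.892]
1.6 [ 0.142 -1.082]
```

servo_tool:
  series:
    - [0,[0,0.2,-0.05],[0,0,0]]
    - [0,[0,0.2,-0.02],[0,0,0]]
    - [0,[0,0.08,0],[0,0,0]]
    - [0,[0,0.05,0.01],[0,0,0]]
    - [0,[0,0.04,0.02],[0,0,0]]
    - [0,[0,0.04,0.02],[0,0,0]]
    - [0,[0,0.04,0.02],[0,0,0]]
    - [0,[0,0.04,0.02],[0,0,0]]
    - [0,[0,0.04,0.02],[0,0,0]]
    - [0,[0,0.04,0.02],[0,0,0]]

```text
time: 53.4
eef_pos: [0.5559, -0.0706, 0.2223]
eef_rot: [-0.915, 0.895, -1.378]
force: [-5.7, 1.1, 1.6]
gripper_width: 0.004
```

```bash
cat >> g.py <<'E'
def push():
    s=env.observe();r,t=rest(REST);d=indeck(s['eef_pos']);F=r.inv().apply(s['force']);best=None
    for th in np.arange(.8,1.7,.01):
      for rr in np.arange(.06,.105,.001):
        f=th-.15;o=.007+.01*np.cos(f);e=abs(.0045+rr*np.sin(f)-o*np.cos(f)-d[0])+abs(.0783+rr*np.cos(f)+o*np.sin(f)-d[2])
        if best is None or e<best[0]: best=(e,th,rr)
    f=best[1]-.15;N=-F[0]*np.cos(f)+F[2]*np.sin(f);print(s['time'],d.round(4),'F',F.round(2),'M',np.round(r.inv().apply(s['torque']),2),'theta,r',np.round(best[1:],3),'N',round(N,2),'torque',round(N*best[2],3))
E
python3 - <<'E'
from g import *
push()
E
```

```text
53.4 [ 0.0871 -0.0508  0.1075] F [-4.63  1.23  3.62] M [ 0.14  0.82 -0.02] theta,r [1.49  0.087] N 4.58 torque 0.398
```

servo_tool:
  series:
    - [0,[0,0.03,0.015],[0,0,0]]
    - [0,[0,0.03,0.015],[0,0,0]]
    - [0,[0,0.03,0.015],[0,0,0]]
    - [0,[0,0.03,0.015],[0,0,0]]
    - [0,[0,0.03,0.01],[0,0,0]]
    - [0,[0,0.03,0.01],[0,0,0]]
    - [0,[0,0.03,0.01],[0,0,0]]
    - [0,[0,0.03,0.01],[0,0,0]]
    - [0,[0,0.03,0.01],[0,0,0]]
    - [0,[0,0.03,0.01],[0,0,0]]

```text
time: 54.4
eef_pos: [0.5612, -0.0706, 0.2149]
eef_rot: [-0.925, 0.902, -1.374]
force: [-12.8, 0.7, 7.4]
gripper_width: 0.003
```

```bash
python3 - <<'E'
from g import *
push()
E
```

```text
54.4 [ 0.0893 -0.0509  0.0987] F [-9.07  0.96 11.69] M [ 0.21  1.66 -0.02] theta,r [1.58  0.087] N 12.84 torque 1.117
```

servo_tool:
  series:
    - [0,[0,0.06,0],[0,0,0]]
    - [0,[0,0.08,0],[0,0,0]]
    - [0,[0,0.08,0],[0,0,0]]
    - [0,[0,0,0],[0,0,0]]
    - [0,[0,-0.3,0],[0,0,0]]
    - [0,[0,-0.6,0],[0,0,0]]
    - [0,[0,-0.8,0],[0,0,0]]
    - [0,[0,-0.8,0],[0,0,0]]
    - [0,[0,-0.6,0],[0,0,0]]
    - [0,[0,0,0],[0,0,0]]

```text
time: 55.4
eef_pos: [0.4997, -0.0684, 0.3639]
eef_rot: [-0.925, 0.897, -1.376]
force: [-0.1, -0.3, 0.5]
gripper_width: 0.011
```

```bash
python3 - <<'E'
from g import *
s=env.observe();print(s['time'],indeck(s['eef_pos']),s['force'])
save('side','s12.png');save('wrist','w12.png');cs=env.camera_info('side');ci=env.camera_info('wrist')
O={}
for n in ('lever_tip','lever_pivot','wood_rib','tile'):
  for c,k in (('side',cs),('wrist',ci)):
    q=env.landmark_of(c,n)
    if q: print(n,c,np.round(q[0]['uv'],1),round(q[0]['p'],2),onplane(k,q[0]['uv'],0)); O[n,c]=(k,np.array(q[0]['uv']))
for n in ('lever_tip','lever_pivot'):
  if (n,'side') in O and (n,'wrist') in O: X,e=tri([O[n,'side'],O[n,'wrist']]);print(n,indeck(X),e)
im=cv2.imread('pics/w12.png');hsv=cv2.cvtColor(im,cv2.COLOR_BGR2HSV)
m=((hsv[...,0]<12)&(hsv[...,1]>125)&(hsv[...,2]>60))
for u in range(200,340,20):
    v=np.where(m[:,u])[0]
    if len(v):print(u,v.min(),v.max(),onplane(ci,(u,v.min()-.5),0)[:2],onplane(ci,(u,v.max()+.5),.016)[:2])
a=im;b=cv2.imread('pics/s12.png')[150:270,310:430]
cv2.imwrite('pics/m12.png',cv2.hconcat([cv2.resize(a,(480,300),interpolation=2),cv2.resize(b,(300,300),interpolation=2)]))
E
```

```text
55.4 [ 0.08817559 -0.04763962  0.2598122 ] [-0.12751329 -0.27749164  0.46721072]
lever_tip side [400.3 191.5] 0.67 [0.1261 0.0644 0.    ]
lever_tip wrist [325.1 167.1] 0.98 [ 0.0876 -0.0555  0.    ]
lever_pivot side [364.5 213.5] 0.62 [0.008  0.0424 0.    ]
wood_rib side [357.3 187.8] 0.83 [0.0225 0.1643 0.    ]
wood_rib wrist [172.  220.2] 0.87 [0.0178 0.1495 0.    ]
tile side [348.9 227.1] 0.81 [-0.0472  0.0175 -0.    ]
tile wrist [273.6 258.4] 0.75 [-0.0393  0.0162  0.    ]
lever_tip [ 0.10724497 -0.05355502  0.09970335] [array([-1. ,  0.1]), array([ 0.6, -2.4])]
220 214 271 [0.0266 0.0844] [-0.0501  0.0868]
240 213 270 [0.0277 0.0577] [-0.0489  0.0598]
260 213 270 [0.0274 0.0312] [-0.0493  0.0329]
280 213 270 [0.0272 0.0047] [-0.0496  0.006 ]
300 213 270 [ 0.0269 -0.0219] [-0.05   -0.0208]
```

View pics/m12.png

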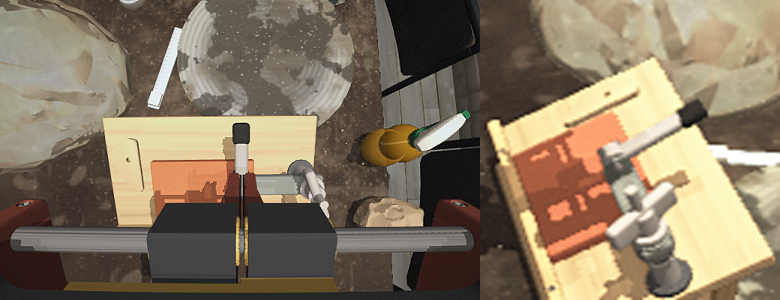

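```bash
python3 -c "
from cell import env
print(env.finish_job(), env.observe()['time'])"
```

```text
the job is handed in; nothing more can be done
the job is handed in; nothing more can be done
```

I slid the tile down to the lip, screwed the wing nut down, and swung the cam lever onto its stop. I handed the job in at about 56 s with the arm raised clear.

**Tile:** an early view showed the tile's lower edge against the lip all along the visible part. In the last picture its upper edge measured x ≈ 0.027 m, against 0.030 m if flush. I put that difference down to calibration bias.

**Tile push:** the last hard push tilted the gripper back and its fingers rode up, with the wrist reading 32 N. I backed off straight away. I couldn't tell what the gripper touched, but it may have pressed on the lever.

**Wing nut:** I turned it down about 2.9 rad in all, then backed it off about 0.5 rad after the lever met resistance too early. Between those steps I swung the lever closed, or partly closed, to feel where resistance began. Part of the nut turning was done while it was down.

**Where resistance starts:** this is the least certain result. My readings put it between about 0.7 and 1.0 rad, against the 0.8 wanted. The last grip-and-swing forces did not fit the expected spring slope, so I relied on pushing the lever with shut fingers. That suggested nearer 1.0.

**Lever:** I pressed it down until it met a hard stop at about 1.6 rad, at about 13 N and then slightly further. It was still folded up the slope in the last pictures. I did not test separately how firmly the pad holds the tile.

**Other things:** the wood rib measured within about 5 mm of where it started, which is within my measuring error. The clay ball looked undisturbed in the pictures. I did not re-measure it, and I did not re-check the cup, timer or stamp.

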